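# Dock a flow cell on the test stand's rail and hold it sealed with the trigger clamp

## Task

Set the flow cell astride the front end of the test stand's rail and slide it along, away from you, until it is home against the stop and the ball detent clicks into it; let go of it there. Then pump the blue trigger towards the black handle, stroke by stroke, until the clamp's rubber pad meets the cell, and squeeze on only until the pad's sprung shank has sunk to the middle of its green band - into the red the cell's glass would crack. Use the trigger alone to drive the rod, leave the other things on the bench where they are, and finish still holding the trigger squeezed there, because the rod slips back when the trigger is let go.

Things in the scene. Friction and masses are not known exactly. Their poses are not given: they have to be found in the camera images.
- cell_clamp: Test stand fixed to the bench: T-shaped base plate 12 mm thick, trigger clamp with upright pistol handle. Origin on the bench below the trigger's pivot. +x: the way the clamp pushes (to the robot's right, from trigger to rail); +y: along the rail away from the robot, the way the cell slides home; +z up. Housing below 107 mm; pad, barrel and fixed head, beside the cell's place, below 63 mm.
- seat (a point): Centre of the rail's top where the docked cell belongs: x 207, z 26 mm in the stand's frame, same axes. Steel rail 16 mm wide, top bevelled to 9 mm, 14 mm high over the base plate, from 112 mm before this point (-y) to a stop plate (34 mm above the bench) with its face 23 mm beyond it. A fixed rubber-faced head, axis 46 mm high, stands 27 mm off in +x: 2 mm of play to the docked cell.
- rail_mouth (a point): Point on the rail's top 70 mm before the seat (towards the robot), 26 mm above the bench, where the cell can be set astride the rail clear of the pad and the fixed head.
- cell_grip (a point): Middle of the flow cell's black ribbed grip: 24 mm along the cell's x, 28 mm along its y, 76 mm above the underside, top at 94 mm, clear down to 50 mm. Loose cell, about 0.35 kg: metal block 50 (x) x 44 (y) x 48 mm, two aluminium halves with a white layer between, a round window on one end. A channel 21 mm wide, 12 mm deep runs along y through its underside and goes over the rail, either way round.
- cell_key (a point): Middle of the roof of the channel under the cell, 64 mm below cell_grip; the detent ball enters here. It lies at the seat point when the cell is docked (the roof rests on the rail's top). Axes: the cell's own, z up.
- detent (a joint): Sprung ball (8 mm, about 2 N) in the rail's top at the seat: 0 = up, 2 mm proud; grows as it is pressed down (m). It goes down as the cell rides over it and is up again, below 0.0009, when the cell is docked within about 1 mm. The ends of the cell's channel roof are bevelled to ride over it; pushing over it takes about 4 N.
- handle_mid (a point): Middle of the clamp's fixed black handle, 17 mm thick along the stand's x, 26 mm wide, from 106 to 164 mm above the bench; this point at 137 mm, at x -27.5 mm in the stand's frame.
- trigger_mid (a point): Middle of the blue trigger's grip, on the +x side of the handle: 12 mm thick along x, 24 mm wide, its end 19 mm above here; 55 mm above its pivot, which is at x 0, 82 mm above the bench. Handle and trigger measure 52 mm over their outer faces at this height when open, 32 mm when fully squeezed: both fit between fingers that come from above and close along x.
- trigger: The blue trigger (origin on its pivot).
- trigger_angle (a joint): 0 = open (leaning off the handle), 0.36 rad = fully squeezed. A spring opens it (2 to 5 N at the grip; 8 to 18 N with the pad pressing). 0.033 rad (1.8 mm at the grip) moves the rod 1 mm once the pawl has caught a tooth; pitch 4 mm, so the first 0.13 rad of a stroke may be idle; a full stroke moves the rod about 8 mm. Let go, it ratchets back open.
- rod_advance (a joint): Advance of the toothed rod towards the cell (m), 0 to 0.060. Friction of 5 N keeps it in place on the trigger's return; if the pad pushes harder, the rod slips back as the trigger is let go. The pad meets the docked cell at about 0.0295 to 0.0335, depending on the cell's play.
- push_rod: Steel rod, 12 mm square, axis 46 mm above the bench, with the dark barrel at its front end and a cross bar at its rear end; not to be pushed by hand.
- pad_spring (a joint): How far the pad's sprung shank is pressed into the barrel (m): 0 = free, 2.5 N/mm. Bands on the shank sink into the barrel's mouth: white 0 to 0.004, green 0.004 to 0.008 (10 to 20 N), red from 0.008.
- pad_face (a point): Centre of the pad's rubber face, 46 mm above the bench, facing +x of the stand; moves with the rod.
- pad: Round pad at the front of the rod, 32 mm in diameter, 7 mm thick.
- timer: White bench timer, 66 x 62 x 19 mm, loose bystander.
- erlenmeyer_100: Conical flask, 63 mm wide, 105 mm high, loose bystander.
- amber_bottle: Brown bottle with blue cap, 56 mm wide, 109 mm high, loose bystander.
- tube_rack: Blue-green tube rack with capped tubes, 56 x 170 x 84 mm, loose bystander.

How it is judged:
On the way, in this order (a step that is already met when the one before it is completed fails the run):
1. the cell is docked: home on the rail's seat with the detent ball up in it, upright, and let go (value of joint detent below 0.0009 m and y of cell_key in the frame of seat between -0.003 and 0.003 m and x of cell_key in the frame of seat between -0.004 and 0.004 m and z of cell_key in the frame of seat between -0.002 and 0.002 m and angle between cell_key's own z axis and vertical below 0.06 rad and contact force between the fingers and anything else below 0.1 N), for 0.2 s.
2. the trigger's strokes have brought the pad against the docked cell (value of joint detent below 0.0009 m and y of cell_key in the frame of seat between -0.003 and 0.003 m and x of cell_key in the frame of seat between -0.004 and 0.004 m and z of cell_key in the frame of seat between -0.002 and 0.002 m and angle between cell_key's own z axis and vertical below 0.06 rad and contact force between pad and anything else above 1 N and value of joint pad_spring above 0.0005 m), for 0.05 s.
At the end, for the whole second after the job is handed in: The cell is docked (within 3 mm along the rail, detent ball up, upright, resting on the rail), the pad presses on it with its spring pressed in 3.5 to 8.5 mm (7 to 23 N, the green band 4 to 8 mm with 0.5 mm to spare), and the robot's fingers still press the trigger, which stands still (value of joint detent below 0.0009 m and y of cell_key in the frame of seat between -0.003 and 0.003 m and x of cell_key in the frame of seat between -0.004 and 0.004 m and z of cell_key in the frame of seat between -0.002 and 0.002 m and angle between cell_key's own z axis and vertical below 0.06 rad and value of joint pad_spring between 0.0035 and 0.0085 m and contact force between pad and anything else between 7 and 23 N and contact force between the fingers and trigger above 1 N and value of joint trigger_angle above 0.03 rad and velocity of joint trigger_angle between -0.05 and 0.05 rad/s); the arm keeps its last pose, push and grip.
It fails at once if the cell is crushed: the pad's spring is pressed in more than 9.5 mm, well into the red (value of joint pad_spring above 0.0095 m or contact force between pad and anything else above 30 N).
It fails at once if the rod or the pad is pushed by hand instead of by the trigger (contact force between the fingers and push_rod above 3 N or contact force between the fingers and pad above 3 N).
It fails at once if the cell is tipped over (angle between cell_key's own z axis and vertical above 0.6 rad).
It fails at once if a bystander is displaced by more than 3 cm (distance of any of timer, erlenmeyer_100, amber_bottle, tube_rack from where it was at the start of the episode above 0.03 m).
It also fails if it takes over 72 s, if anything falls off the work surface, if the arm or the gripper's body presses on something with over 40 N, if the wrist force passes 120 N, or if a joint passes its speed limit or range.

## Robot

A 6-joint arm with a two-finger parallel gripper is mounted at the origin on a cart in front of the work surface, level with it; the furniture and walls round the work are solid. World frame = base frame: x ahead of the robot, y to its left, z up, the work surface at z = 0. Lengths are in m, angles in rad, forces in N, time in s.
With the tool pointing down it reaches from about 0.35 to 0.775 m from the base axis. Payload 5.5 kg.
Tool frame: the origin (TCP) lies midway between the tips of the shut fingers; the grasp point (between the pads) lies 19 mm behind it; z points along the fingers, x is the direction in which the jaws open and shut, and the axes are right-handed (so a half turn about z gives the same grasp; the last joint's range is limited). The gripper opens to 85 mm and grips with 20 to 120 N. Pads are 22 mm wide; open, the fingers measure 114 mm over their backs; the gripper's body (76 mm by 85 mm) begins 54 mm behind the grasp point. The pads swing forward as they close: fully open they stand 13 mm farther back than shut.
Start: joints at [1.197, 0.313, 0.046, 1.304, 0, 1.431], TCP at [0.133, 0.559, 0.231] pointing down, gripper open.
Joint ranges: [-2.76, 2.76], [-0.86, 1.69], [-1.03, 1.26], [-2.2, 2.34], [-1.47, 1.5], [-3.14, 3.14]. Speed limits (rad/s): [2.57, 2.57, 3.14, 3.14, 3.14, 3.14].

## Interface

Orientations are given as a unit quaternion [w, x, y, z].
In Python, from workcell import env gives the robot as it stands.
- The arm moves only by the tool servo_tool, never from a script. Its argument "targets" is a list of rows, each an object with "xyz": the shift along the tool's x, y, z in m, a list of three; "twist": the turn, a rotation vector about the tool's x, y, z in rad, a list of three; "jaw": the opening, from 0 (shut) to 1 (fully open). A call has 1 to 12 rows; each row is the pose to reach, as a shift and turn from the pose commanded when the call began, along the tool's axes at that moment; what a row does not reach only later rows make up. A row lasts 1/12 s, in which the tool goes at most 41.7 mm and 7.16 degrees, less where a joint would pass 70% of its speed; a pose out of reach is approached as far as the arm can. A call with a gripper value outside its range is refused whole. The fingers move at their own pace and stop on an object; "squeeze" is the grip in N (left out, the last holds). Time passes only in rows, so rows that repeat a pose let the fingers close. It gives the time, the measured TCP pose, the force and the opening at its end, in the units of the state.
- env.get_state(): the state, without advancing time (a new reading comes with each control period).
- env.read_camera(name): name is "scene" or "top"; returns a dict with "color" (400x640x3 uint8, red, green, blue), "depth" (400x640 float32, m along the optical axis (not along the pixel's ray), 0 where there is no reading), "fx", "fy", "cx", "cy" (pixels), "eye" and "attitude" of the camera in the world. Camera axes: x right, y down, z forward; pixel columns grow to the right and rows downward; lengths in m; the calibration is good to about 2 mm. A picture is of the moment at which its call begins.
- env.hand_in(): hands the job in, once; it reports no verdict.
The state is a dict: "clock": time; "joint_pos": joint angles; "qvel": joint speeds; "tau": joint torques, N m; "tcp_pos": TCP position; "orientation": TCP orientation; "wrist_force": force on the tool from outside, world axes, zero at the start; "ft_torque": the same for the moment, N m; "finger_gap": finger opening in m.
Only numpy, scipy, OpenCV 4.12 (cv2) and the standard library are available. Lean on these libraries where they do the work, as an engineer would, in place of code of your own. Each camera call takes 0.05 s, during which the arm holds its last target. There are 200 camera calls.

## Working session

There is one attempt and no reset: what is moved stays moved. The work goes in short steps, Python scripts to look and compute and a tool call to move; the robot and the scene stay as the last step left them, time stands still between calls to the robot, and variables do not carry over. Pictures are saved under pics/ and viewed, about 8 in all and at most 12, crops included, and the job is handed in when it is done.

Besides the shell and the picture viewer there is one more tool, called after "Request:" in YAML: its name, and indented under it one key for each argument. servo_tool: Moves the arm, as the interface text tells. Its arguments: {"type":"object","properties":{"targets":{"type":"array","items":{"type":"object","properties":{"xyz":{"type":"array","items":{"type":"number"}},"twist":{"type":"array","items":{"type":"number"}},"jaw":{"type":"number"}}}},"squeeze":{"type":"number"}},"required":["targets"]}

```bash
mkdir -p pics
cat > h.py <<'E'
import numpy as np, cv2
from workcell import env
from scipy.spatial.transform import Rotation as R
def cam(n):
    c=env.read_camera(n); a=np.array(c["attitude"],float)
    c["R"]=a if a.shape==(3,3) else R.from_quat(a,scalar_first=True).as_matrix()
    return c
def pts(c):
    v,u=np.mgrid[:400,:640]; d=c["depth"]
    p=np.stack([(u-c["cx"])/c["fx"]*d,(v-c["cy"])/c["fy"]*d,d],-1)
    return p@c["R"].T+np.array(c["eye"])
def onplane(c,u,v,z):
    r=c["R"]@np.array([(u-c["cx"])/c["fx"],(v-c["cy"])/c["fy"],1]); e=np.array(c["eye"])
    return e+r*(z-e[2])/r[2]
def proj(c,p):
    q=(np.array(p)-c["eye"])@c["R"]; return q[0]/q[2]*c["fx"]+c["cx"], q[1]/q[2]*c["fy"]+c["cy"]
def save(c,n): cv2.imwrite("pics/"+n,c["color"][:,:,::-1])
E
python3 - <<'E'
from h import *
print(env.get_state())
for n in("scene","top"):
    c=cam(n); save(c,n+"0.png"); print(n,c["eye"],c["attitude"],c["fx"],c["cx"],c["cy"]); np.save(n+"0.npy",c,allow_pickle=True)
E
```

```text
{'clock': 0.0, 'joint_pos': array([ 1.19741482e+00,  3.13998248e-01,  4.50042377e-02,  1.30358346e+00,
       -4.13153871e-05,  1.43117964e+00]), 'qvel': array([-0.00120245,  0.00064557, -0.00034354, -0.00010327, -0.00037551,
        0.00236612]), 'tau': array([ 9.89847103e-04, -4.80623066e+01,  2.98532313e+01,  1.91498600e-02,
       -1.84236646e-04,  3.10327630e-07]), 'tcp_pos': array([0.13304315, 0.55888967, 0.23042041]), 'orientation': array([ 4.67202899e-04,  7.84742176e-01,  6.19821687e-01, -7.58463834e-04]), 'wrist_force': array([1.14524976, 0.46482932, 0.07115535]), 'ft_torque': array([ 0.02575784, -0.0417109 ,  0.01570486]), 'finger_gap': 0.08556516510741863}
scene [-0.29356087  1.08170735  1.04858474] [ 0.15659449 -0.28124888  0.84035443 -0.43609824] 443.00395153939075 317.42377965538776 201.85088885264483
top [0.31877725 0.01436621 1.60719387] [-0.05432008  0.71203268 -0.69803161  0.05301575] 511.1290907254219 319.2862380783533 207.62889034991093
```

View pics/scene0.png

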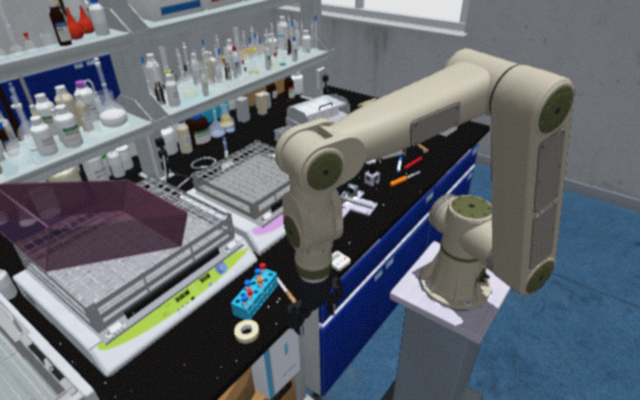

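View pics/top0.png

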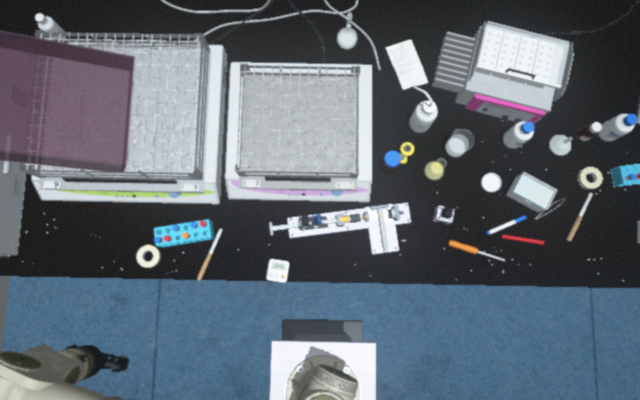

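The scene view shows the stand at about (350,200), partly behind the forearm, and the cell at about (372,178). In the top view the stand spans (270-410, 203-255) with the rail at about (385,235). The cell is at (445,213), the timer at (278,270) and the rack at (183,232).

Run:
```python
from h import *
t=np.load("top0.npy",allow_pickle=True).item()
T=cv2.resize(t["color"][195:265,260:460],None,fx=4,fy=4,interpolation=cv2.INTER_CUBIC)
s=np.load("scene0.npy",allow_pickle=True).item()
S=cv2.resize(s["color"][150:225,310:450],None,fx=4,fy=4,interpolation=cv2.INTER_CUBIC)
o=np.zeros((580,800,3),np.uint8); o[:280]=T; o[280:580,:560]=S
cv2.imwrite("pics/crop0.png",o[:,:,::-1])
P=pts(t); np.set_printoptions(precision=3,suppress=True,linewidth=250)
print("plane check",P[215,200:260:20], P[240,300:360:20])
z=P[:,:,2]
print((z[203:225,432:458]*1000).astype(int))
print((z[203:255:2,364:412:2]*1000).astype(int))
print((z[205:240:2,268:372:3]*1000).astype(int))
```

```text
plane check [[ 0.533  0.397  0.002]
 [ 0.536  0.335 -0.005]
 [ 0.536  0.271 -0.   ]] [[ 0.461  0.079 -0.004]
 [ 0.462  0.016 -0.005]
 [ 0.463 -0.048 -0.   ]]
[[  -1   12   -7   -1   -3    0    0    1    5    3    0   -2   -2    4    0    3    0    1    1 1607   -2    3    2    1    0    6]
 [   4    0   10    4    0    0    6    0   -1    7   -4    5    3   -2    2   -1    3    0    3    0    4    5    7   -3    0    1]
 [  -2    0    2   -2    5    9   -2    0   -1    0   -2    5    6    0    5   -3    0   -3    1   -4    2    0   -1   -3    9    7]
 [  -3    5   -1    3   -3    0   44   49   48   43   43   40    2   -3    6   -3    9    0   -1    0    0   -4    0   -1    2   -4]
 [  -3    0   -3   -7   16   37   45   53   53   53   47   47   48   89   90   94   90   94    4    1   -2   -2   -5    4   -1   -5]
 [  -1    2    9    1   27   39   51   44   49   51   47   45   71   91   96   99   94   92   93   95   95   51   -3    9   -2   -3]
 [   3    5   -3    6   21   37   47   51   49   48   46   64   79   90   94   94   93   95   94   99   92   90   48   -1   -4   -5]
 [   0    0
[... 7688 characters left out ...]
  -7    0   -9   -1    0   11   11   16   13    5   11   19    4   17   14    8   11    3    0   -1   -4    4    1    0    6    3    7    0   -4   -3    0   -3   12]
 [   6   -3    4   -6    4    2    4  -11   15   11    3    8    8    8   -6    6    6   -5    0    0    0    6    1   -2    7    3    4    7    2    0    6   -2    0    0   12]
 [  -1    2   -4    3   -1   -2    3    0    2    5    0    4    1    3   -3   -2   -2    0    0   -1   -4   -2    0    4    3    6   -4   -4    0   -4    2    0    5    4    6]
 [  -4    2   -3   -2    4    3    6    4    0    7    5    4    2   -1    0   -1    0    2    5    5   -5    2    6   -2    3   -1   -2   -1    3    6    2    8    0   -5   13]]
```

View pics/crop0.png

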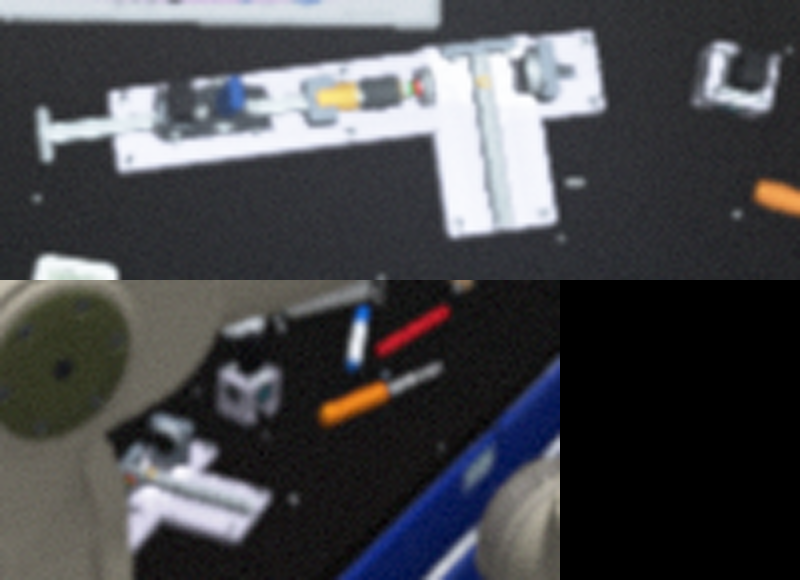

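```bash
cat > meas.py <<'E'
from h import *
np.set_printoptions(precision=4,suppress=True,linewidth=200)
def cellm(P,box):
    r=P[box[1]:box[3],box[0]:box[2]].reshape(-1,3)
    out={}
    for nm,a,b in(("block",.040,.056),("grip",.086,.101)):
        q=r[(r[:,2]>a)&(r[:,2]<b)]
        print(nm,len(q),"mean",q.mean(0),"rect",cv2.minAreaRect((q[:,:2]*1000).astype(np.float32)))
E
python3 - <<'E'
from meas import *
t=np.load("top0.npy",allow_pickle=True).item(); P=pts(t)
cellm(P,(432,203,458,225))
# stand base
w=(P[:,:,2]>.006)&(P[:,:,2]<.019)&(t["color"].min(2)>150)
w[:203]=0;w[258:]=0;w[:,:282]=0;w[:,414:]=0
q=P[w]; c=cv2.minAreaRect((q[:,:2]*1000).astype(np.float32)); print("base",c)
# base long bar edges: rear edge (large x side): per column first white row
def sub(a,b):
    return a
# handle/trigger
r=P[205:240,268:372].reshape(-1,3)
for nm,m in(("handle",r[:,2]>.159),("trig",(r[:,2]>.130)&(r[:,2]<.158)),("rod",(r[:,2]>.044)&(r[:,2]<.057))):
    k=r[m&(r[:,2]<.2)]; print(nm,len(k),k.mean(0),k.min(0),k.max(0))
k=r[(r[:,2]>.044)&(r[:,2]<.057)&(abs(r[:,1]-.1)<.5)]
# rail
rr=P[222:253,370:400].reshape(-1,3); m=(rr[:,2]>.020)&(rr[:,2]<.033); k=rr[m]
l=cv2.fitLine(k[:,:2].astype(np.float32),cv2.DIST_HUBER,0,.01,.01).ravel(); print("rail",len(k),l,k.min(0),k.max(0))
l2=cv2.fitLine(r[(r[:,2]>.044)&(r[:,2]<.057)][:,:2].astype(np.float32),cv2.DIST_HUBER,0,.01,.01).ravel();print("rod",l2)
E
```

```text
block 135 mean [ 0.5427 -0.3616  0.0481] rect ((546.840576171875, -368.0806579589844), (51.157352447509766, 47.06951904296875), 80.63717651367188)
grip 78 mean [ 0.5463 -0.3668  0.0935] rect ((546.7864990234375, -367.5174865722656), (24.761613845825195, 26.666873931884766), 78.83965301513672)
base ((486.67071533203125, -79.97029113769531), (148.13848876953125, 384.43609619140625), 8.237164497375488)
handle 66 [0.5071 0.057  0.1638] [0.4921 0.0167 0.1593] [0.521  0.068  0.1716]
trig 44 [0.509  0.0288 0.1494] [0.4938 0.0137 0.1307] [0.5233 0.0679 0.1578]
rod 385 [0.513  0.0129 0.0521] [ 0.4727 -0.1307  0.0444] [0.5494 0.1704 0.057 ]
rail 147 [ 0.9871  0.16    0.4831 -0.1795] [ 0.4322 -0.2239  0.02  ] [ 0.52   -0.1458  0.0325]
rod [ 0.1455 -0.9894  0.513   0.0129]
```

Run:
```python
from meas import *
t=np.load("top0.npy",allow_pickle=True).item(); P=pts(t)
hsv=cv2.cvtColor(t["color"],cv2.COLOR_RGB2HSV); H,S,V=[hsv[:,:,i] for i in range(3)]
def blob(m,x0,y0,x1,y1,z,n):
    k=np.zeros_like(m);k[y0:y1,x0:x1]=m[y0:y1,x0:x1]; v,u=np.nonzero(k)
    w=S[k].astype(float); print(n,len(u),(w@u)/w.sum(),(w@v)/w.sum(),onplane(t,(w@u)/w.sum(),(w@v)/w.sum(),z), "medz",np.median(P[k][:,2]))
blob((H>8)&(H<35)&(S>60),376,210,386,222,.027,"ball")
blob((H>95)&(H<130)&(S>90),305,205,330,228,.15,"bluetrig")
r=P[205:240,268:372].reshape(-1,3); k=r[(r[:,2]>.159)&(r[:,2]<.175)&(r[:,1]>.04)]; print("handle",len(k),k.mean(0),cv2.minAreaRect((k[:,:2]*1000).astype(np.float32)))
k=r[(r[:,2]>.145)&(r[:,2]<.159)&(r[:,1]<.04)]; print("trigtop",len(k),k.mean(0))
# rail: per-row centroid of darkness between white base halves
pt=[]
for v in range(224,250):
    u0=int(round(381+(v-215)*.118)); a=np.arange(u0-6,u0+7); g=t["color"][v,a].min(1).astype(float); d=np.clip(205-g,0,None)
    if v%4==0: print(v,u0,g.astype(int))
    pt.append([ (d@a)/d.sum(), v])
pt=np.array(pt); A=np.array([onplane(t,u,v,.02) for u,v in pt]); 
l=cv2.fitLine(A[:,:2].astype(np.float32),cv2.DIST_HUBER,0,.001,.01).ravel(); print("rail",l,np.degrees(np.arctan2(l[1],l[0])),A[0],A[-1])
for p in((385.7,251.2),(380.5,206.5)): print(onplane(t,*p,.026))
```

```text
ball 0 nan nan [nan nan nan] medz nan
bluetrig 54 317.4255689230323 218.88041745180462 [0.509 0.024 0.15 ] medz 0.15036809243231042
handle 62 [0.5066 0.0594 0.164 ] ((506.6423645019531, 59.27751922607422), (28.859495162963867, 17.10512924194336), 1.8574199676513672)
trigtop 30 [0.5118 0.0207 0.1539]
224 382 [243 240 225 169 181 210 216 207 220 243 247 244 244]
228 383 [241 238 219 180 199 213 215 211 221 239 243 241 242]
232 383 [242 241 224 167 168 204 215 209 218 238 242 243 242]
236 383 [243 243 242 226 171 178 206 212 209 219 239 244 243]
240 384 [244 242 226 169 164 192 210 210 218 233 241 245 242]
244 384 [245 245 242 226 172 174 196 207 207 217 240 244 244]
248 385 [245 245 240 224 177 178 199 209 215 229 243 245 244]
rail [ 0.9866  0.1634  0.4766 -0.1753] 9.403752 [ 0.5137 -0.1692  0.02  ] [ 0.4359 -0.1827  0.02  ]
[ 0.4288 -0.1881  0.026 ]
[ 0.5682 -0.1718  0.026 ]<stdin>:6: RuntimeWarning: invalid value encountered in scalar divide
  return _methods._mean(a, axis=axis, dtype=dtype,
  ret = ret.dtype.type(ret / rcount)
```

Request:
servo_tool:
  targets:
    - {"xyz": [0, 0, -0.01]}

```text
schema error: expected keys xyz, twist, jaw
```

```bash
cat >> h.py <<'E'
def to(x,y,z,ang=None):
    s=env.get_state(); r=R.from_quat(s["orientation"],scalar_first=True)
    d=r.inv().apply(np.array([x,y,z])-s["tcp_pos"]); X=r.as_matrix()[:,0]; Z=r.as_matrix()[:,2]
    a=np.degrees(np.arctan2(X[1],X[0]))%180
    t=[0,0,0]
    if ang is not None:
        c,q=np.cos(np.radians(ang)),np.sin(np.radians(ang)); x=np.array([c,q,0]); 
        if x@X<0: x=-x
        z=np.array([0,0,-1.]); M=np.stack([x,np.cross(z,x),z],1)
        t=(r.inv()*R.from_matrix(M)).as_rotvec()
    print("clock %.2f tcp %s jawang %.2f tilt %.3f shift %s |%.3f| twist %s gap %.4f F %s"%(s["clock"],np.round(s["tcp_pos"],4),a,np.hypot(*Z[:2]),np.round(d,4),np.linalg.norm(d),np.round(t,3),s["finger_gap"],np.round(s["wrist_force"],1)))
E
python3 -c "
from h import *
to(.40,.30,.23,80)"
```

```text
clock 0.10 tcp [0.1331 0.5589 0.2305] jawang 76.60 tilt 0.002 shift [-0.19    0.3197  0.0007] |0.372| twist [-0.     0.002 -0.059] gap 0.0854 F [-0.7  0.4 -0.2]
```

Request:
servo_tool:
  targets:
    - {"xyz": [-0.04, 0.067, 0], "twist": [0, 0, 0], "jaw": 1}
    - {"xyz": [-0.19, 0.32, 0], "twist": [0, 0, -0.06], "jaw": 1}
    - {"xyz": [-0.19, 0.32, 0], "twist": [0, 0, -0.06], "jaw": 1}
    - {"xyz": [-0.19, 0.32, 0], "twist": [0, 0, -0.06], "jaw": 1}
    - {"xyz": [-0.19, 0.32, 0], "twist": [0, 0, -0.06], "jaw": 1}
    - {"xyz": [-0.19, 0.32, 0], "twist": [0, 0, -0.06], "jaw": 1}
    - {"xyz": [-0.19, 0.32, 0], "twist": [0, 0, -0.06], "jaw": 1}
    - {"xyz": [-0.19, 0.32, 0], "twist": [0, 0, -0.06], "jaw": 1}
    - {"xyz": [-0.805, 0.617, 0], "twist": [0, 0, -0.06], "jaw": 1}
    - {"xyz": [-0.805, 0.617, 0], "twist": [0, 0, -0.06], "jaw": 1}
    - {"xyz": [-0.805, 0.617, 0], "twist": [0, 0, -0.06], "jaw": 1}
    - {"xyz": [-0.805, 0.617, 0], "twist": [0, 0, -0.06], "jaw": 1}

```text
clock: 1.1
tcp_pos: [0.4131, 0.1638, 0.2309]
orientation: [-0.0, 0.766, 0.643, -0.0]
wrist_force: [-0.0, 0.4, 0.1]
finger_gap: 0.0853
```

```bash
python3 -c "
from h import *
to(.5465,-.367,.20,80)"
```

```text
clock 1.10 tcp [0.4131 0.1638 0.2309] jawang 80.05 tilt 0.001 shift [-0.4998  0.2231  0.0309] |0.548| twist [-0.001  0.     0.001] gap 0.0853 F [-0.   0.4  0.1]
```

Request:
servo_tool:
  targets:
    - {"xyz": [-0.5, 0.223, 0.0], "twist": [0, 0, 0], "jaw": 1}
    - {"xyz": [-0.5, 0.223, 0.0], "twist": [0, 0, 0], "jaw": 1}
    - {"xyz": [-0.5, 0.223, 0.0], "twist": [0, 0, 0], "jaw": 1}
    - {"xyz": [-0.5, 0.223, 0.0], "twist": [0, 0, 0], "jaw": 1}
    - {"xyz": [-0.5, 0.223, 0.0], "twist": [0, 0, 0], "jaw": 1}
    - {"xyz": [-0.5, 0.223, 0.0], "twist": [0, 0, 0], "jaw": 1}
    - {"xyz": [-0.5, 0.223, 0.0], "twist": [0, 0, 0], "jaw": 1}
    - {"xyz": [-0.5, 0.223, 0.0], "twist": [0, 0, 0], "jaw": 1}
    - {"xyz": [-0.5, 0.223, 0.0], "twist": [0, 0, 0], "jaw": 1}
    - {"xyz": [-0.5, 0.223, 0.0], "twist": [0, 0, 0], "jaw": 1}
    - {"xyz": [-0.5, 0.223, 0.0], "twist": [0, 0, 0], "jaw": 1}
    - {"xyz": [-0.5, 0.223, 0.0], "twist": [0, 0, 0], "jaw": 1}

```text
clock: 2.1
tcp_pos: [0.5347, -0.3212, 0.2307]
orientation: [-0.0, 0.766, 0.643, 0.0]
wrist_force: [0.7, -0.1, -0.3]
finger_gap: 0.0851
```

Run:
```python
from meas import *
to(.5465,-.367,.20,80)
s=cam("scene"); np.save("scene1.npy",s,allow_pickle=True); save(s,"s1.png")
P=pts(s)
u,v=map(int,proj(s,(.5465,-.367,.06))); print(u,v)
cellm(P,(u-22,v-22,u+22,v+22))
u2,v2=map(int,proj(s,(.51,-.08,.05))); print(u2,v2)
x0,y0=min(u,u2)-50,min(v,v2)-50
C=cv2.resize(s["color"][y0:y0+140,x0:x0+190],None,fx=4,fy=4,interpolation=cv2.INTER_CUBIC); print(x0,y0)
cv2.imwrite("pics/crop1.png",C[:,:,::-1])
```

```text
clock 2.10 tcp [ 0.5347 -0.3212  0.2307] jawang 80.02 tilt 0.001 shift [-0.0431  0.0196  0.0307] |0.056| twist [-0.001 -0.001  0.   ] gap 0.0851 F [ 0.7 -0.1 -0.3]
371 169
block 79 mean [ 0.538  -0.3078  0.048 ] rect ((543.857666015625, -290.6297912597656), (192.64010620117188, 50.05440139770508), 88.28604888916016)
grip 27 mean [ 0.5419 -0.3639  0.0918] rect ((542.6781005859375, -365.1730041503906), (24.13352394104004, 37.699851989746094), 48.588077545166016)
340 205
290 119
```

View pics/crop1.png

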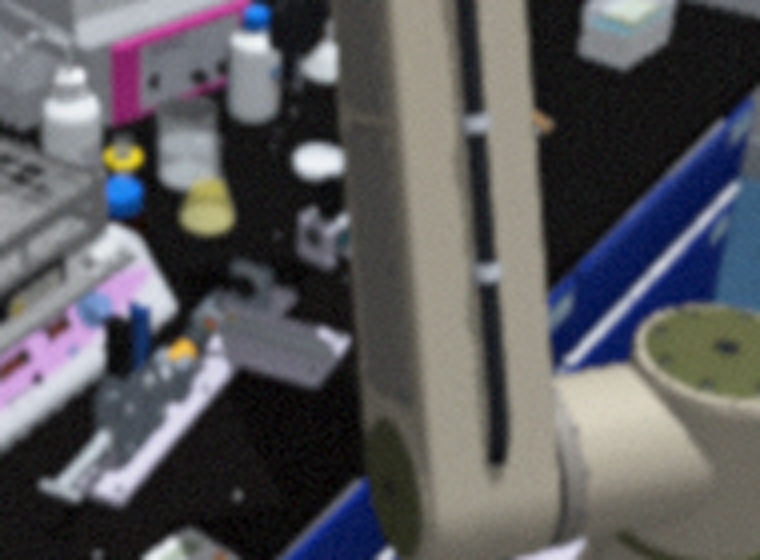

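The forearm hides part of the cell. The stand is at crop (40-350, 260-500) and the cell at (320,235). I'll check the start picture, where both are clear, for the channel direction.

Run:
```python
from meas import *
s=np.load("scene0.npy",allow_pickle=True).item(); t=np.load("top0.npy",allow_pickle=True).item()
P=pts(s); u,v=map(int,proj(s,(.5465,-.367,.06))); print(u,v)
cellm(P,(u-16,v-20,u+18,v+20))
a=cv2.resize(s["color"][v-20:v+20,u-20:u+20],(400,400),interpolation=cv2.INTER_CUBIC)
b=cv2.resize(t["color"][195:235,425:465],(400,400),interpolation=cv2.INTER_CUBIC)
cv2.imwrite("pics/crop2.png",np.hstack([a,b])[:,:,::-1])
```

```text
371 169
block 70 mean [ 0.5357 -0.351   0.0477] rect ((544.9737548828125, -305.6636657714844), (178.24452209472656, 51.62419891357422), 87.10372924804688)
grip 27 mean [ 0.5411 -0.3646  0.0924] rect ((541.9541015625, -362.8278503417969), (24.59058952331543, 32.326210021972656), 81.6846694946289)
```

View pics/crop2.png

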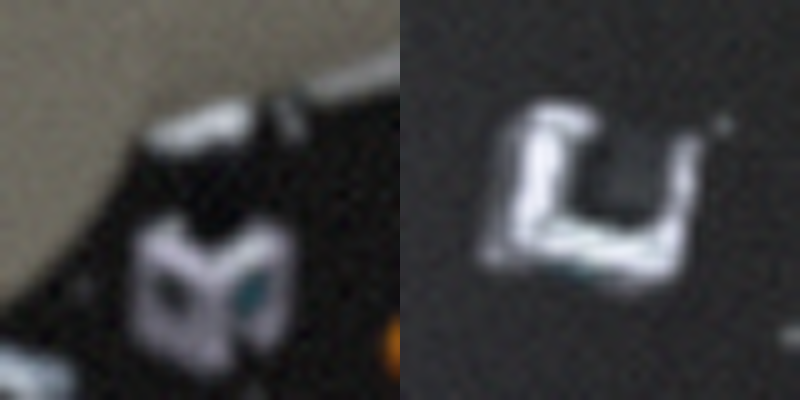

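The robot-facing face of the cell shows the teal window with the channel notch below it, at about (245,290-350) in the crop. So the channel runs along world x and the jaws go along world y. The grip top is at (0.5465, -0.367, 0.0935), which matches the text's height.

Request:
servo_tool:
  targets:
    - {"xyz": [-0.043, 0.0196, 0.0], "twist": [0, 0, 0], "jaw": 1}
    - {"xyz": [-0.043, 0.0196, 0.03], "twist": [0, 0, 0], "jaw": 1}
    - {"xyz": [-0.043, 0.0196, 0.06], "twist": [0, 0, 0], "jaw": 1}
    - {"xyz": [-0.043, 0.0196, 0.09], "twist": [0, 0, 0], "jaw": 1}
    - {"xyz": [-0.043, 0.0196, 0.12], "twist": [0, 0, 0], "jaw": 1}
    - {"xyz": [-0.043, 0.0196, 0.145], "twist": [0, 0, 0], "jaw": 1}
    - {"xyz": [-0.043, 0.0196, 0.16], "twist": [0, 0, 0], "jaw": 1}
    - {"xyz": [-0.043, 0.0196, 0.168], "twist": [0, 0, 0], "jaw": 1}
    - {"xyz": [-0.043, 0.0196, 0.168], "twist": [0, 0, 0], "jaw": 1}

```text
clock: 2.9
tcp_pos: [0.5453, -0.3635, 0.0606]
orientation: [-0.002, 0.766, 0.643, -0.0]
wrist_force: [-0.5, -0.0, -0.3]
finger_gap: 0.0855
```

Request:
servo_tool:
  targets:
    - {"xyz": [0, 0, 0], "twist": [0, 0, 0], "jaw": 0}
    - {"xyz": [0, 0, 0], "twist": [0, 0, 0], "jaw": 0}
    - {"xyz": [0, 0, 0], "twist": [0, 0, 0], "jaw": 0}
    - {"xyz": [0, 0, 0], "twist": [0, 0, 0], "jaw": 0}
    - {"xyz": [0, 0, 0], "twist": [0, 0, 0], "jaw": 0}
    - {"xyz": [0, 0, 0], "twist": [0, 0, 0], "jaw": 0}
    - {"xyz": [0, 0, 0], "twist": [0, 0, 0], "jaw": 0}
    - {"xyz": [0, 0, 0], "twist": [0, 0, 0], "jaw": 0}
  squeeze: 40

```text
clock: 3.57
tcp_pos: [0.5473, -0.3656, 0.0644]
orientation: [0.001, 0.766, 0.643, 0.0]
wrist_force: [-0.4, -0.7, 5.4]
finger_gap: 0.023
```

Request:
servo_tool:
  targets:
    - {"xyz": [0, 0, -0.02], "twist": [0, 0, 0], "jaw": 0}
    - {"xyz": [0, 0, -0.05], "twist": [0, 0, 0], "jaw": 0}
    - {"xyz": [0, 0, -0.08], "twist": [0, 0, 0], "jaw": 0}
    - {"xyz": [0, 0, -0.1], "twist": [0, 0, 0], "jaw": 0}
    - {"xyz": [0, 0, -0.1], "twist": [0, 0, 0], "jaw": 0}

```text
clock: 3.98
tcp_pos: [0.5483, -0.3661, 0.1674]
orientation: [0.003, 0.766, 0.643, 0.001]
wrist_force: [1.3, -0.3, -3.0]
finger_gap: 0.0236
```

Run:
```python
from h import *
to(.4725,-.182,.16,98.6)
```

```text
clock 3.98 tcp [ 0.5483 -0.3661  0.1674] jawang 80.05 tilt 0.006 shift [ 0.1682 -0.1065  0.0064] |0.199| twist [ 0.005  0.004 -0.324] gap 0.0236 F [ 1.3 -0.3 -3. ]
```

Request:
servo_tool:
  targets:
    - {"xyz": [0.034, -0.021, 0], "twist": [0, 0, -0.065], "jaw": 0}
    - {"xyz": [0.068, -0.043, 0], "twist": [0, 0, -0.13], "jaw": 0}
    - {"xyz": [0.102, -0.065, 0], "twist": [0, 0, -0.195], "jaw": 0}
    - {"xyz": [0.136, -0.086, 0], "twist": [0, 0, -0.26], "jaw": 0}
    - {"xyz": [0.16, -0.1, 0], "twist": [0, 0, -0.31], "jaw": 0}
    - {"xyz": [0.168, -0.1065, 0], "twist": [0, 0, -0.324], "jaw": 0}
    - {"xyz": [0.168, -0.1065, 0], "twist": [0, 0, -0.324], "jaw": 0}
    - {"xyz": [0.168, -0.1065, 0], "twist": [0, 0, -0.324], "jaw": 0}

```text
clock: 4.65
tcp_pos: [0.4703, -0.1805, 0.162]
orientation: [-0.001, 0.652, 0.758, -0.0]
wrist_force: [1.1, -0.7, -3.0]
finger_gap: 0.0231
```

Run:
```python
from meas import *
to(.4725,-.182,.1,98.6)
s=cam("scene"); t=cam("top"); np.save("scene3.npy",s,allow_pickle=True); np.save("top3.npy",t,allow_pickle=True)
for c in (s,t): print(proj(c,(.47,-.183,.07)))
a=[]
for c in(s,t):
    u,v=map(int,proj(c,(.49,-.175,.07))); a.append(cv2.resize(c["color"][v-50:v+50,u-40:u+40],(400,500),interpolation=cv2.INTER_CUBIC)); print(u-40,v-50)
cv2.imwrite("pics/crop3.png",np.hstack(a)[:,:,::-1])
```

```text
clock 4.65 tcp [ 0.4703 -0.1805  0.162 ] jawang 98.63 tilt 0.002 shift [-0.0019  0.002   0.062 ] |0.062| twist [-0.001 -0.001  0.   ] gap 0.0231 F [ 1.1 -0.7 -3. ]
(np.float64(363.364288285533), np.float64(192.6073036865209))
(np.float64(385.87527689401884), np.float64(236.50587963362244))
318 141
343 179
```

View pics/crop3.png

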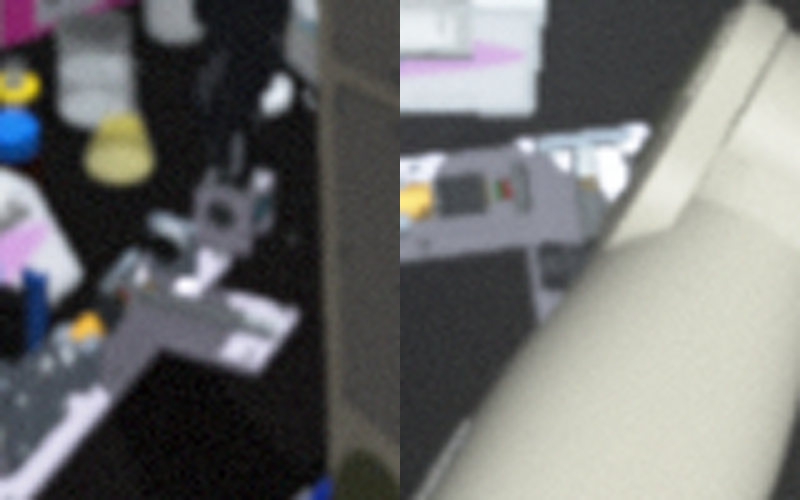

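The scene view shows the held cell at crop (230,215), level, with the rail's front end at about (275,330). In the top view the arm hides it. I'll check the rail's centre line by casting profiles onto the z = 0.026 plane in both start views.

Run:
```python
from meas import *
psi=np.radians(8.6); ex=np.array([np.sin(psi),-np.cos(psi),0]); ey=np.array([np.cos(psi),np.sin(psi),0])
seat=np.array([.5417,-.1726,0])
for n in("top0","scene0","scene1"):
    c=np.load(n+".npy",allow_pickle=True).item(); g=c["color"].mean(2).astype(np.float32)
    for z in(.012,.026):
      for st in((-100,-75),(-75,-50),(-45,-20)):
        xs=np.arange(-45,46,3); ys=np.arange(*st,2)
        pr=[]
        for x in xs:
            uv=np.array([proj(c,seat+ex*x/1e3+ey*y/1e3+[0,0,z]) for y in ys],np.float32)
            pr.append(cv2.remap(g,uv[:,0].reshape(1,-1),uv[:,1].reshape(1,-1),1).mean())
        print(n,z,st,np.array(pr).astype(int))
    ys=np.arange(-130,-90,3); print(n,"front",[int(np.mean([cv2.remap(g,*[np.float32([[k]]) for k in proj(c,seat+ex*x/1e3+ey*y/1e3+[0,0,.026])],1)[0,0] for x in(-2,0,2)])) for y in ys])
print(np.arange(-45,46,3))
```

```text
top0 0.012 (-100, -75) [140 211 243 247 248 249 249 248 247 247 245 232 193 178 200 215 218 221 233 244 247 246 246 246 246 247 247 243 221 147  76]
top0 0.012 (-75, -50) [138 208 242 247 248 248 248 247 246 246 245 235 198 180 201 219 221 221 232 243 246 245 245 246 246 247 247 244 224 150  78]
top0 0.012 (-45, -20) [190 224 241 246 247 247 246 246 245 245 244 236 206 187 207 222 221 220 231 244 247 246 246 247 247 248 248 246 232 195 159]
top0 0.026 (-100, -75) [179 235 246 248 249 249 248 248 247 246 239 208 178 191 211 218 219 228 242 246 246 246 246 246 246 247 246 232 167  89  56]
top0 0.026 (-75, -50) [177 231 245 247 248 248 247 246 246 245 240 217 182 191 215 221 220 227 241 246 246 245 246 246 247 247 246 233 171  93  57]
top0 0.026 (-45, -20) [211 236 245 246 247 247 246 246 245 245 241 222 188 197 219 222 219 226 241 246 247 246 247 247 248 248 247 238 204 166 152]
top0 front [51, 52, 53, 65, 112, 177, 212, 216, 215, 215, 215, 215, 214, 216]
scene0 0.012 (-100, -75) [192 207 217 222 224 224 224 222 217 208 195 176 156 141 135 137 147 162 175 188 199 208 213 215 212 204 18
[... 1265 characters left out ...]
01 102 103 104 104 102  98  96  93  90]
scene1 0.026 (-100, -75) [109 109 107 105 103 100 100 100 102 103 105 106 105 104 104 107 111 116 120 120 115 105  88  70  51  36  25  20  19  19  19]
scene1 0.026 (-75, -50) [108 107 106 105 103 101  99  99 100 101 103 104 103 102 101 102 103 102 100  96  88  76  62  48  37  29  26  24  25  26  27]
scene1 0.026 (-45, -20) [108 107 105 103 102 100  98  97  97  98  99  99  99  99  99 101 102 104 104 104 102 100  97  95  93  93  93  94  95  96  98]
scene1 front [114, 159, 190, 195, 185, 173, 162, 152, 142, 134, 127, 117, 108, 105]
[-45 -42 -39 -36 -33 -30 -27 -24 -21 -18 -15 -12  -9  -6  -3   0   3   6   9  12  15  18  21  24  27  30  33  36  39  42  45]
```

Request:
servo_tool:
  targets:
    - {"xyz": [-0.002, 0.002, 0], "twist": [0, 0, 0], "jaw": 0}
    - {"xyz": [-0.002, 0.002, 0.02], "twist": [0, 0, 0], "jaw": 0}
    - {"xyz": [-0.002, 0.002, 0.04], "twist": [0, 0, 0], "jaw": 0}
    - {"xyz": [-0.002, 0.002, 0.055], "twist": [0, 0, 0], "jaw": 0}
    - {"xyz": [-0.002, 0.002, 0.065], "twist": [0, 0, 0], "jaw": 0}
    - {"xyz": [-0.002, 0.002, 0.07], "twist": [0, 0, 0], "jaw": 0}
    - {"xyz": [-0.002, 0.002, 0.075], "twist": [0, 0, 0], "jaw": 0}
    - {"xyz": [-0.002, 0.002, 0.08], "twist": [0, 0, 0], "jaw": 0}
    - {"xyz": [-0.002, 0.002, 0.08], "twist": [0, 0, 0], "jaw": 0}

```text
clock: 5.5
tcp_pos: [0.4731, -0.1828, 0.0828]
orientation: [-0.0, 0.652, 0.758, 0.0]
wrist_force: [0.2, 0.4, -4.5]
finger_gap: 0.0233
```

Run:
```python
from meas import *
to(.4723,-.1821,.078,98.6)
s=cam("scene"); np.save("scene4.npy",s,allow_pickle=True)
u,v=map(int,proj(s,(.48,-.175,.05))); cv2.imwrite("pics/crop4.png",cv2.resize(s["color"][v-30:v+30,u-40:u+40],(800,600),interpolation=cv2.INTER_CUBIC)[:,:,::-1]); print(u-40,v-30)
```

```text
clock 5.50 tcp [ 0.4731 -0.1828  0.0828] jawang 98.59 tilt 0.000 shift [ 0.0008 -0.0007  0.0048] |0.005| twist [-0. -0. -0.] gap 0.0233 F [ 0.2  0.4 -4.5]
319 166
```

View pics/crop4.png

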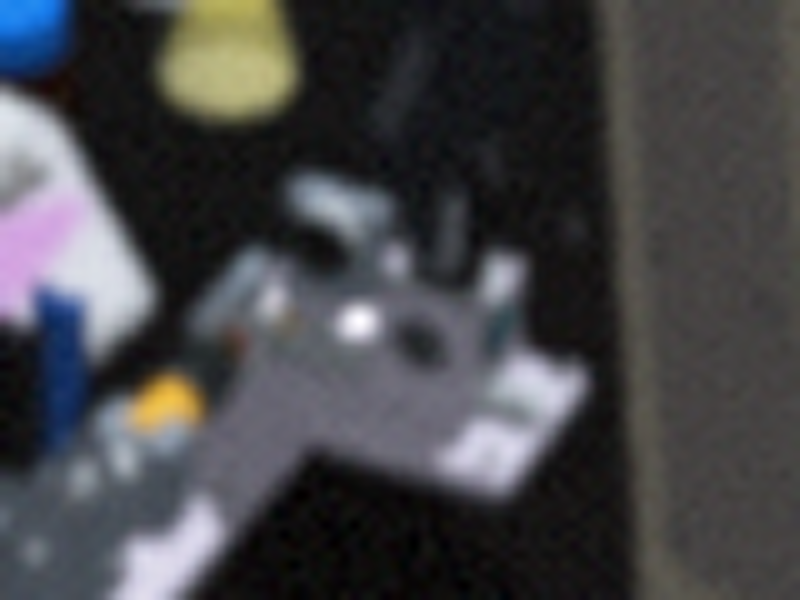

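The rail comes out below the cell's window end at about (515,400), so the cell sits over the rail and is nearly down. I'll lower it until it touches.

Request:
servo_tool:
  targets:
    - {"xyz": [0, 0, 0.002], "twist": [0, 0, 0], "jaw": 0}
    - {"xyz": [0, 0, 0.004], "twist": [0, 0, 0], "jaw": 0}
    - {"xyz": [0, 0, 0.005], "twist": [0, 0, 0], "jaw": 0}
    - {"xyz": [0, 0, 0.005], "twist": [0, 0, 0], "jaw": 0}

```text
clock: 5.88
tcp_pos: [0.4732, -0.1827, 0.0783]
orientation: [0.0, 0.652, 0.758, 0.0]
wrist_force: [-0.4, -0.5, -4.0]
finger_gap: 0.0238
```

Request:
servo_tool:
  targets:
    - {"xyz": [0, 0, 0.001], "twist": [0, 0, 0], "jaw": 0}
    - {"xyz": [0, 0, 0.002], "twist": [0, 0, 0], "jaw": 0}
    - {"xyz": [0, 0, 0.002], "twist": [0, 0, 0], "jaw": 0}
    - {"xyz": [0, 0, 0.002], "twist": [0, 0, 0], "jaw": 0}

```text
clock: 6.22
tcp_pos: [0.4734, -0.1828, 0.0781]
orientation: [0.001, 0.652, 0.758, 0.0]
wrist_force: [-3.5, 1.5, 8.7]
finger_gap: 0.0236
```

Request:
servo_tool:
  targets:
    - {"xyz": [0, 0, -0.0015], "twist": [0, 0, 0], "jaw": 0}
    - {"xyz": [0, 0.01, -0.0015], "twist": [0, 0, 0], "jaw": 0}
    - {"xyz": [0, 0.02, -0.0015], "twist": [0, 0, 0], "jaw": 0}
    - {"xyz": [0, 0.028, -0.0015], "twist": [0, 0, 0], "jaw": 0}
    - {"xyz": [0, 0.036, -0.0015], "twist": [0, 0, 0], "jaw": 0}
    - {"xyz": [0, 0.042, -0.0015], "twist": [0, 0, 0], "jaw": 0}
    - {"xyz": [0, 0.045, -0.0015], "twist": [0, 0, 0], "jaw": 0}
    - {"xyz": [0, 0.045, -0.0015], "twist": [0, 0, 0], "jaw": 0}

```text
clock: 6.88
tcp_pos: [0.5189, -0.1762, 0.0782]
orientation: [0.0, 0.652, 0.758, -0.0]
wrist_force: [-3.3, -0.2, 5.8]
finger_gap: 0.0232
```

Run:
```python
from h import *
to(.5415,-.1716,.078,98.6)
```

```text
clock 6.88 tcp [ 0.5189 -0.1762  0.0782] jawang 98.64 tilt 0.001 shift [0.0011 0.023  0.0002] |0.023| twist [0.    0.001 0.001] gap 0.0232 F [-3.3 -0.2  5.8]
```

Request:
servo_tool:
  targets:
    - {"xyz": [0, 0.003, -0.0008], "twist": [0, 0, 0], "jaw": 0}
    - {"xyz": [0, 0.006, -0.0008], "twist": [0, 0, 0], "jaw": 0}
    - {"xyz": [0, 0.009, -0.0008], "twist": [0, 0, 0], "jaw": 0}
    - {"xyz": [0, 0.012, -0.0008], "twist": [0, 0, 0], "jaw": 0}
    - {"xyz": [0, 0.014, -0.0008], "twist": [0, 0, 0], "jaw": 0}
    - {"xyz": [0, 0.016, -0.0008], "twist": [0, 0, 0], "jaw": 0}

```text
clock: 7.38
tcp_pos: [0.5339, -0.1735, 0.0783]
orientation: [-0.0, 0.652, 0.758, 0.0]
wrist_force: [-1.5, 0.5, -3.2]
finger_gap: 0.0235
```

Request:
servo_tool:
  targets:
    - {"xyz": [0, 0.001, 0], "twist": [0, 0, 0], "jaw": 0}
    - {"xyz": [0, 0.002, 0], "twist": [0, 0, 0], "jaw": 0}
    - {"xyz": [0, 0.003, 0], "twist": [0, 0, 0], "jaw": 0}

```text
clock: 7.63
tcp_pos: [0.5365, -0.1731, 0.0785]
orientation: [-0.0, 0.652, 0.758, 0.0]
wrist_force: [-0.9, 0.1, -2.7]
finger_gap: 0.0235
```

Request:
servo_tool:
  targets:
    - {"xyz": [0, 0.001, 0], "twist": [0, 0, 0], "jaw": 0}
    - {"xyz": [0, 0.002, 0], "twist": [0, 0, 0], "jaw": 0}
    - {"xyz": [0, 0.003, 0], "twist": [0, 0, 0], "jaw": 0}

```text
clock: 7.88
tcp_pos: [0.5398, -0.1727, 0.0786]
orientation: [0.0, 0.652, 0.758, 0.0]
wrist_force: [0.4, 1.0, -3.4]
finger_gap: 0.0236
```

Request:
servo_tool:
  targets:
    - {"xyz": [0, 0.001, 0], "twist": [0, 0, 0], "jaw": 0}
    - {"xyz": [0, 0.002, 0], "twist": [0, 0, 0], "jaw": 0}
    - {"xyz": [0, 0.003, 0], "twist": [0, 0, 0], "jaw": 0}

```text
clock: 8.13
tcp_pos: [0.5423, -0.1722, 0.0784]
orientation: [-0.0, 0.652, 0.758, -0.0]
wrist_force: [-2.7, -0.2, -1.6]
finger_gap: 0.0229
```

Request:
servo_tool:
  targets:
    - {"xyz": [0, 0.001, 0], "twist": [0, 0, 0], "jaw": 0}
    - {"xyz": [0, 0.002, 0], "twist": [0, 0, 0], "jaw": 0}
    - {"xyz": [0, 0.003, 0], "twist": [0, 0, 0], "jaw": 0}

```text
clock: 8.38
tcp_pos: [0.5429, -0.172, 0.0783]
orientation: [-0.002, 0.652, 0.758, -0.002]
wrist_force: [-9.2, -2.1, 2.9]
finger_gap: 0.0236
```

Run:
```python
from meas import *
to(.5415,-.1716,.078,98.6)
s=cam("scene"); np.save("scene5.npy",s,allow_pickle=True)
u,v=map(int,proj(s,(.53,-.165,.05))); cv2.imwrite("pics/crop5.png",cv2.resize(s["color"][v-30:v+30,u-40:u+40],(800,600),interpolation=cv2.INTER_CUBIC)[:,:,::-1]); print(u-40,v-30)
```

```text
clock 8.38 tcp [ 0.5429 -0.172   0.0783] jawang 98.56 tilt 0.005 shift [ 0.0006 -0.0013  0.0003] |0.001| twist [-0.005  0.    -0.001] gap 0.0236 F [-9.2 -2.1  2.9]
308 163
```

View pics/crop5.png

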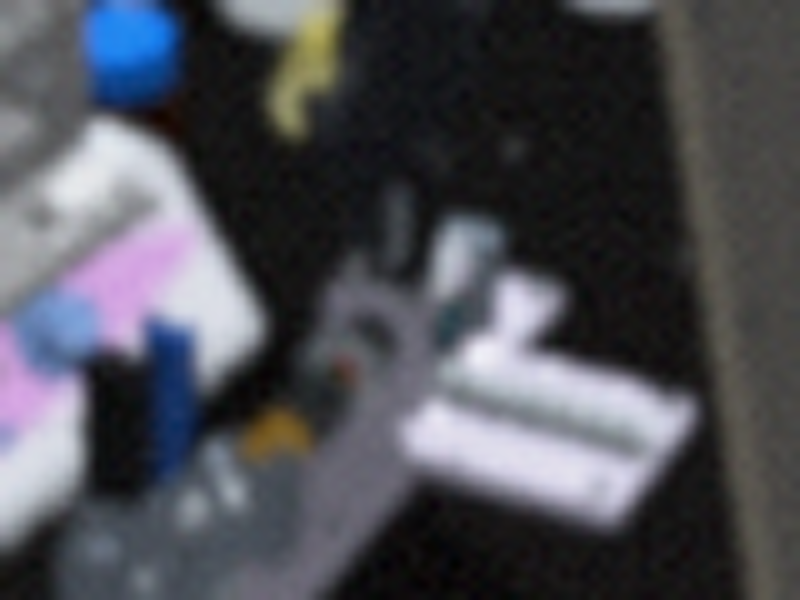

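The cell is at the stop end: the TCP stalled at x = 0.543 with 9 N of push. I'll push a little more to confirm the hard stop, relax, and open.

Request:
servo_tool:
  targets:
    - {"xyz": [0, 0.002, 0], "twist": [0, 0, 0], "jaw": 0}
    - {"xyz": [0, 0.002, 0], "twist": [0, 0, 0], "jaw": 0}

```text
clock: 8.6
tcp_pos: [0.5446, -0.172, 0.0785]
orientation: [-0.002, 0.652, 0.758, -0.002]
wrist_force: [-9.2, -2.3, 1.9]
finger_gap: 0.0235
```

Request:
servo_tool:
  targets:
    - {"xyz": [0, -0.003, -0.0005], "twist": [0, 0, 0], "jaw": 0}
    - {"xyz": [0, -0.0035, -0.0005], "twist": [0, 0, 0], "jaw": 0}
    - {"xyz": [0, -0.0035, -0.0005], "twist": [0, 0, 0], "jaw": 0}

```text
clock: 8.85
tcp_pos: [0.5439, -0.172, 0.0791]
orientation: [0.0, 0.652, 0.758, 0.0]
wrist_force: [-1.5, -0.2, -2.6]
finger_gap: 0.0234
```

Request:
servo_tool:
  targets:
    - {"xyz": [0, 0.003, 0.0005], "twist": [0, 0, 0], "jaw": 0}
    - {"xyz": [0, 0.005, 0.0005], "twist": [0, 0, 0], "jaw": 0}
    - {"xyz": [0, 0.005, 0.0005], "twist": [0, 0, 0], "jaw": 0}

```text
clock: 9.1
tcp_pos: [0.5468, -0.1716, 0.0787]
orientation: [-0.001, 0.652, 0.758, -0.002]
wrist_force: [-9.0, -1.1, 2.9]
finger_gap: 0.0233
```

Request:
servo_tool:
  targets:
    - {"xyz": [0, 0.002, 0], "twist": [0, 0, 0], "jaw": 0}
    - {"xyz": [0, 0.002, 0], "twist": [0, 0, 0], "jaw": 0}
    - {"xyz": [0, 0.002, 0], "twist": [0, 0, 0], "jaw": 0}

```text
clock: 9.35
tcp_pos: [0.5487, -0.1713, 0.0788]
orientation: [-0.001, 0.652, 0.758, -0.002]
wrist_force: [-8.1, -1.3, 4.0]
finger_gap: 0.0234
```

```bash
cat > chk.py <<'E'
from meas import *
psi=np.radians(8.6); ex=np.array([np.sin(psi),-np.cos(psi),0]); ey=np.array([np.cos(psi),np.sin(psi),0]); O=np.array([.5105,.0331,0])
def st(P): q=P-O; return np.stack([q@ex,q@ey,q[...,2]],-1)*1e3
def cellpos(c):
    Q=st(pts(c)).reshape(-1,3); C=c["color"].reshape(-1,3)
    m=(Q[:,2]>40)&(Q[:,2]<54)&(Q[:,0]>180)&(Q[:,0]<236)&(abs(Q[:,1])<90)
    f=(Q[:,2]>20)&(Q[:,2]<44)&(Q[:,0]>180)&(Q[:,0]<228)&(Q[:,1]<0)&(Q[:,1]>-60)
    l=(Q[:,2]>18)&(Q[:,2]<48)&(abs(Q[:,0]-182)<7)&(abs(Q[:,1])<70)
    for n,k in(("top",m),("front",f),("left",l)):
        k=Q[k]
        if len(k): print(n,len(k),"med",np.median(k,0),"p5",np.percentile(k,5,0),"p95",np.percentile(k,95,0))
E
python3 - <<'E'
from chk import *
for n in("scene4","scene5"): print(n); cellpos(np.load(n+".npy",allow_pickle=True).item())
print("now"); s=cam("scene"); np.save("scene6.npy",s,allow_pickle=True); cellpos(s)
a=np.load("scene5.npy",allow_pickle=True).item()["color"]; b=s["color"]
A=[cv2.resize(k[175:215,325:365],(400,400),interpolation=cv2.INTER_CUBIC) for k in(a,b)]
cv2.imwrite("pics/crop6.png",np.hstack(A)[:,:,::-1])
E
```

```text
scene4
top 33 med [187.1816 -62.9881  46.4846] p5 [181.3405 -86.6712  41.4718] p95 [234.4481   5.5369  53.1011]
front 40 med [199.1677 -28.1302  25.6544] p5 [185.269  -55.8305  20.7377] p95 [209.4075  -3.7829  38.9314]
left 26 med [185.3608 -59.9735  33.1179] p5 [175.1688 -69.2853  23.1381] p95 [188.0886  23.829   44.3622]
scene5
top 38 med [188.0175 -17.5773  47.1954] p5 [180.4607 -26.9131  41.4523] p95 [221.2031  19.1357  52.3631]
front 64 med [199.419  -24.9842  26.6734] p5 [182.5821 -55.5461  21.2334] p95 [222.6234 -10.2393  43.0132]
left 30 med [184.1078 -14.8863  34.8212] p5 [179.2496 -27.651   19.9757] p95 [188.2614  23.5224  46.0954]
now
top 36 med [188.6045 -18.9734  47.2395] p5 [181.3041 -25.4983  40.3752] p95 [222.3227  15.7309  53.0493]
front 63 med [201.0557 -25.1044  26.6862] p5 [182.5858 -55.2262  21.0479] p95 [220.8056 -11.8033  42.6541]
left 33 med [183.9707 -15.6375  34.5534] p5 [180.1042 -26.0924  18.5196] p95 [188.612   26.6945  46.9482]
```

View pics/crop6.png

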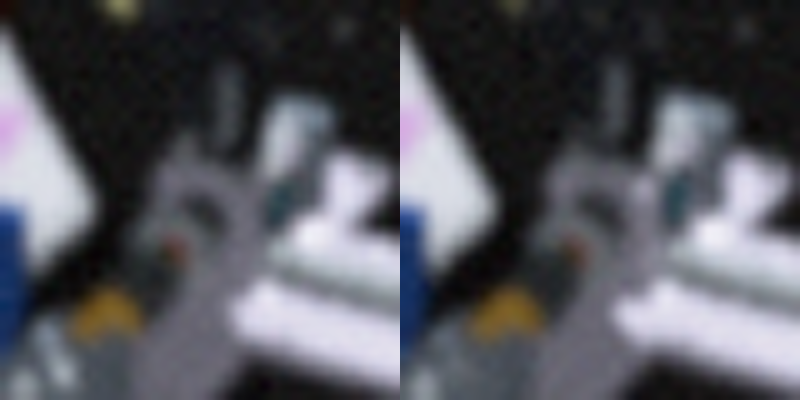

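```bash
cat >> chk.py <<'E'
def teal(c):
    hsv=cv2.cvtColor(c["color"],cv2.COLOR_RGB2HSV).astype(int); k=np.zeros(hsv.shape[:2],bool)
    u0,v0=[int(x) for x in proj(c,O+ex*.207+ey*-.04+[0,0,.03])]
    k[v0-25:v0+20,u0-22:u0+25]=1
    ch=c["color"].astype(float); w=np.clip((ch[:,:,1]+ch[:,:,2])/2-ch[:,:,0]-14,0,None)*k*((hsv[:,:,0]>82)&(hsv[:,:,0]<104)&(hsv[:,:,2]<150))
    v,u=np.nonzero(w>0); ww=w[v,u]; U,V=(ww@u)/ww.sum(),(ww@v)/ww.sum()
    r=c["R"]@np.array([(U-c["cx"])/c["fx"],(V-c["cy"])/c["fy"],1]); e=np.array(c["eye"]); t=(.207-(e-O)@ex)/(r@ex); p=e+t*r-O
    print("teal n",len(u),"px %.1f %.1f"%(U,V),"y %.1f z %.1f"%(p@ey*1e3,p[2]*1e3))
E
python3 - <<'E'
from chk import *
for n in("scene4","scene5","scene6"): teal(np.load(n+".npy",allow_pickle=True).item())
for p in((.4731,-.1828),(.5429,-.172),(.5487,-.1713)): print(((np.array([*p,0])-O)@ex*1e3,(np.array([*p,0])-O)@ey*1e3))
E
```

```text
teal n 7 px 364.0 196.8 y -76.1 z 51.6
teal n 8 px 352.7 193.8 y -26.5 z 50.4
teal n 6 px 352.3 194.2 y -24.7 z 47.9
(np.float64(207.8798808232538), np.float64(-69.26416930065483))
(np.float64(207.63887888031707), np.float64(1.3660078056182636))
(np.float64(207.8140544055577), np.float64(7.205469556101408))
```

The images don't settle whether the cell moved or the fingers slipped. I'll relax, let go, rise clear and look from above.

Request:
servo_tool:
  targets:
    - {"xyz": [0, -0.004, -0.0005], "twist": [0, 0, 0], "jaw": 0}
    - {"xyz": [0, -0.005, -0.0005], "twist": [0, 0, 0], "jaw": 0}
    - {"xyz": [0, -0.005, -0.0005], "twist": [0, 0, 0], "jaw": 1}
    - {"xyz": [0, -0.005, -0.0005], "twist": [0, 0, 0], "jaw": 1}
    - {"xyz": [0, -0.005, -0.0005], "twist": [0, 0, 0], "jaw": 1}
    - {"xyz": [0, -0.005, -0.0005], "twist": [0, 0, 0], "jaw": 1}
    - {"xyz": [0, -0.005, -0.02], "twist": [0, 0, 0], "jaw": 1}
    - {"xyz": [0, -0.005, -0.05], "twist": [0, 0, 0], "jaw": 1}
    - {"xyz": [0, -0.005, -0.09], "twist": [0, 0, 0], "jaw": 1}
    - {"xyz": [0, -0.005, -0.13], "twist": [0, 0, 0], "jaw": 1}
    - {"xyz": [0.04, -0.005, -0.16], "twist": [0, 0, 0], "jaw": 1}
    - {"xyz": [0.08, -0.005, -0.16], "twist": [0, 0, 0], "jaw": 1}

```text
clock: 10.4
tcp_pos: [0.538, -0.1002, 0.2439]
orientation: [0.005, 0.654, 0.757, 0.002]
wrist_force: [0.9, 1.5, -0.3]
finger_gap: 0.0857
```

Run:
```python
from chk import *
to(.49,.22,.24,98.6)
```

```text
clock 10.40 tcp [ 0.538  -0.1002  0.2439] jawang 98.35 tilt 0.011 shift [ 0.3238 -0.0011  0.0022] |0.324| twist [ 0.01   0.005 -0.004] gap 0.0857 F [ 0.9  1.5 -0.3]
```

Request:
servo_tool:
  targets:
    - {"xyz": [0.32, 0, 0], "twist": [0, 0, 0], "jaw": 1}
    - {"xyz": [0.32, 0, 0], "twist": [0, 0, 0], "jaw": 1}
    - {"xyz": [0.32, 0, 0], "twist": [0, 0, 0], "jaw": 1}
    - {"xyz": [0.32, 0, 0], "twist": [0, 0, 0], "jaw": 1}
    - {"xyz": [0.32, 0, 0], "twist": [0, 0, 0], "jaw": 1}
    - {"xyz": [0.32, 0, 0], "twist": [0, 0, 0], "jaw": 1}
    - {"xyz": [0.32, 0, 0], "twist": [0, 0, 0], "jaw": 1}
    - {"xyz": [0.32, 0, 0], "twist": [0, 0, 0], "jaw": 1}

```text
clock: 11.07
tcp_pos: [0.486, 0.222, 0.2385]
orientation: [-0.0, 0.651, 0.759, 0.001]
wrist_force: [-0.2, 0.4, -0.2]
finger_gap: 0.0856
```

Run:
```python
from chk import *
t=cam("top"); np.save("top7.npy",t,allow_pickle=True); s=cam("scene"); np.save("scene7.npy",s,allow_pickle=True)
Q=st(pts(t)); m=(abs(Q[...,0]-207)<40)&(abs(Q[...,1])<60)
g=Q[m&(Q[...,2]>86)&(Q[...,2]<118)]; b=Q[m&(Q[...,2]>54)&(Q[...,2]<70)]
for n,k in(("grip",g),("block",b)): print(n,len(k),np.median(k,0),np.percentile(k,3,0),np.percentile(k,97,0))
u,v=map(int,proj(t,O+ex*.15+[0,0,.05])); print(u-50,v-30)
A=cv2.resize(t["color"][v-25:v+25,u-50:u+50],(800,400),interpolation=cv2.INTER_CUBIC); cv2.imwrite("pics/crop7.png",A[:,:,::-1])
```

```text
grip 87 [206.4818  -3.0944 106.9216] [196.7191 -15.7909  91.8326] [219.3289   9.91   112.9948]
block 187 [210.7171  -5.4233  61.639 ] [176.216  -23.8072  55.2313] [245.398   54.7487  67.9309]
312 186
```

View pics/crop7.png

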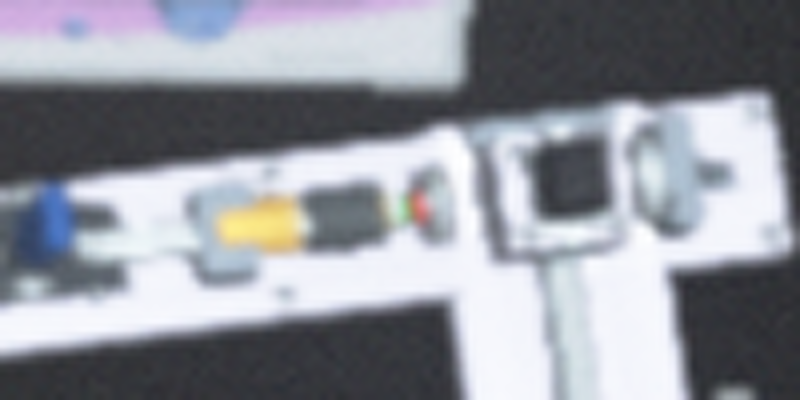

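The cell is at the stop plate, with its block at crop (495-620, 115-260), its grip at (575,180), and the fixed head just to its right at (665,180). I'll check the stop face and block ends with numbers, and measure the trigger.

Run:
```python
from chk import *
t7=np.load("top7.npy",allow_pickle=True).item(); t0=np.load("top0.npy",allow_pickle=True).item()
g=lambda c,x,y,z:[int(v) for v in cv2.remap(c["color"].mean(2).astype(np.float32),*[np.float32([k]) for k in zip(*[proj(c,O+ex*x/1e3+ey*k/1e3+[0,0,z]) for k in y])],1)[0]]
ys=np.arange(-40,46,3); print(ys)
print("plate t0 z34",np.mean([g(t0,x,ys,.034) for x in(190,200,215,222)],0).astype(int))
print("cell t7 z62",np.mean([g(t7,x,ys,.062) for x in(187,190,226,228)],0).astype(int))
ys2=np.arange(-130,-95,3);print(ys2,"base front leg z12",np.mean([g(t0,x,ys2,.012) for x in(180,185,190,225,230)],0).astype(int),"rail z26",np.mean([g(t0,x,ys2,.026) for x in(205,207,209)],0).astype(int))
Q=st(pts(t0)); k=Q[(abs(Q[...,0]-205)<20)&(Q[...,1]>8)&(Q[...,1]<45)&(Q[...,2]>26)&(Q[...,2]<42)]; print("plate pts",len(k),np.percentile(k,[3,50,97],axis=0))
for n,Qq in(("t0",Q),("t7",st(pts(t7)))):
    for nm,k in(("handle",Qq[(abs(Qq[...,0]+27)<22)&(abs(Qq[...,1])<25)&(Qq[...,2]>158)&(Qq[...,2]<172)]),("trig",Qq[(abs(Qq[...,0]-10)<18)&(abs(Qq[...,1])<25)&(Qq[...,2]>140)&(Qq[...,2]<158)])):
        if len(k): print(n,nm,len(k),np.median(k,0),np.percentile(k,[4,96],axis=0)[:,:2].ravel())
to(*(O+ex*-.009+[0,0,.24]),98.6)
```

```text
[-40 -37 -34 -31 -28 -25 -22 -19 -16 -13 -10  -7  -4  -1   2   5   8  11  14  17  20  23  26  29  32  35  38  41  44]
plate t0 z34 [229 230 229 229 229 229 230 232 234 234 234 235 235 236 238 239 237 235 233 224 199 177 184 163 106  67  59  59  59]
cell t7 z62 [243 241 241 233 199 187 205 208 211 217 215 213 214 215 212 206 199 190 189 201 205 193 154  96  63  58  57  59  60]
[-130 -127 -124 -121 -118 -115 -112 -109 -106 -103 -100  -97] base front leg z12 [ 50  50  51  61 103 183 238 246 246 246 247 247] rail z26 [ 50  51  52  64 107 171 209 213 212 211 212 213]
plate pts 50 [[186.4918  10.0874  26.8989]
 [206.4084  24.1981  32.6007]
 [222.6345  30.0588  39.5537]]
t0 handle 62 [-26.6893  -0.2175 164.2154] [-34.7808 -12.8315 -18.551   13.0396]
t0 trig 33 [ 10.6896  -2.1768 152.1672] [  5.3457 -11.0657  18.2725  10.1434]
t7 handle 63 [-26.562    0.0319 163.4554] [-35.185  -12.4014 -18.2153  12.1788]
t7 trig 38 [ 11.5998   0.3152 152.7144] [  5.4968 -10.6494  18.1898  10.2616]
clock 11.17 tcp [0.4859 0.2228 0.2383] jawang 98.96 tilt 0.002 shift [-0.1822 -0.0052 -0.0019] |0.182| twist [ 0.001 -0.001  0.006] gap 0.0859 F [ 0.8 -0.9  0.2]
```

The checks agree. The stop face is at about y +19.5 and the block runs from -26 to +18 in the stand frame, so the cell is home. The trigger is open with its outer face at about +18, and the handle is centred at -27. I'll use one finger to push the trigger with the jaws fully open, moving the arm.

Request:
servo_tool:
  targets:
    - {"xyz": [-0.04, -0.005, 0], "twist": [0, 0, 0.006], "jaw": 1}
    - {"xyz": [-0.08, -0.005, 0], "twist": [0, 0, 0.006], "jaw": 1}
    - {"xyz": [-0.12, -0.005, 0], "twist": [0, 0, 0.006], "jaw": 1}
    - {"xyz": [-0.155, -0.005, 0], "twist": [0, 0, 0.006], "jaw": 1}
    - {"xyz": [-0.177, -0.005, 0], "twist": [0, 0, 0.006], "jaw": 1}
    - {"xyz": [-0.177, -0.005, 0], "twist": [0, 0, 0.006], "jaw": 1}
    - {"xyz": [-0.177, -0.005, 0.02], "twist": [0, 0, 0.006], "jaw": 1}
    - {"xyz": [-0.177, -0.005, 0.03], "twist": [0, 0, 0.006], "jaw": 1}
    - {"xyz": [-0.177, -0.005, 0.03], "twist": [0, 0, 0.006], "jaw": 1}

```text
clock: 11.92
tcp_pos: [0.5067, 0.0429, 0.2057]
orientation: [-0.002, 0.654, 0.756, -0.001]
wrist_force: [-0.6, -0.4, 0.1]
finger_gap: 0.0854
```

```bash
cat >> chk.py <<'E'
def where():
    s=env.get_state(); q=(s["tcp_pos"]-O)*1e3; f=s["wrist_force"]
    print("t %.2f stand x %.1f y %.1f z %.1f  Fx %.1f Fy %.1f Fz %.1f gap %.4f"%(s["clock"],q@ex,q@ey,q[2],f@ex,f@ey,f[2],s["finger_gap"]))
E
python3 -c "
from chk import *
to(*(O+ex*-.014+[0,0,.108]),98.6); where()"
```

```text
clock 11.92 tcp [0.5067 0.0429 0.2057] jawang 98.24 tilt 0.004 shift [0.0037 0.0027 0.0977] |0.098| twist [-0.004 -0.001 -0.006] gap 0.0854 F [-0.6 -0.4  0.1]
t 11.92 stand x -10.2 y -2.3 z 205.7  Fx 0.3 Fy -0.6 Fz 0.1 gap 0.0854
```

Request:
servo_tool:
  targets:
    - {"xyz": [0.0037, 0.0025, 0.005], "twist": [0, 0, 0], "jaw": 1}
    - {"xyz": [0.0037, 0.0025, 0.03], "twist": [0, 0, 0], "jaw": 1}
    - {"xyz": [0.0037, 0.0025, 0.055], "twist": [0, 0, 0], "jaw": 1}
    - {"xyz": [0.0037, 0.0025, 0.08], "twist": [0, 0, 0], "jaw": 1}
    - {"xyz": [0.0037, 0.0025, 0.095], "twist": [0, 0, 0], "jaw": 1}
    - {"xyz": [0.0037, 0.0025, 0.098], "twist": [0, 0, 0], "jaw": 1}
    - {"xyz": [0.0037, 0.0025, 0.098], "twist": [0, 0, 0], "jaw": 1}

```text
clock: 12.5
tcp_pos: [0.5097, 0.0476, 0.1095]
orientation: [-0.001, 0.654, 0.757, -0.0]
wrist_force: [-0.1, 0.2, 1.1]
finger_gap: 0.085
```

```bash
cat >> chk.py <<'E'
def rod(c,save=None):
    # barrel/pad profile along stand x on the rod axis height (top of barrel ~ z 55)
    Q=st(pts(c)); k=(abs(Q[...,1])<14)&(Q[...,2]>38)&(Q[...,2]<70)&(Q[...,0]>60)&(Q[...,0]<182)
    hsv=cv2.cvtColor(c["color"],cv2.COLOR_RGB2HSV).astype(int); H,S=hsv[...,0],hsv[...,1]
    for n,m in(("orange",(H>10)&(H<28)&(S>110)),("green",(H>35)&(H<85)&(S>60)),("red",((H<8)|(H>170))&(S>90))):
        v,u=np.nonzero(k&m)
        if len(u):
            w=S[v,u]; p=(onplane(c,(w@u)/w.sum(),(w@v)/w.sum(),.05)-O); print(n,len(u),"x %.1f y %.1f"%(p@ex*1e3,p@ey*1e3),end="; ")
    v,u=np.nonzero(k&(c["color"].max(2)<105)&(Q[...,0]>100))
    if len(u): x=Q[v,u,0]; print("dark",len(u),"x %.1f..%.1f mean %.1f"%(x.min(),x.max(),x.mean()))
E
python3 -c "
from chk import *
where(); c=cam('top'); rod(c); rod(np.load('top7.npy',allow_pickle=True).item())"
```

```text
t 12.50 stand x -14.5 y 1.4 z 109.5  Fx -0.3 Fy -0.1 Fz 1.1 gap 0.0850
orange 24 x 94.4 y -0.3; red 1 x 152.8 y -2.6; orange 23 x 94.3 y -0.6; red 1 x 152.8 y -2.6; dark 1 x 126.4..126.4 mean 126.4
```

Request:
servo_tool:
  targets:
    - {"xyz": [0.005, 0, 0], "twist": [0, 0, 0], "jaw": 1}
    - {"xyz": [0.01, 0, 0], "twist": [0, 0, 0], "jaw": 1}
    - {"xyz": [0.014, 0, 0], "twist": [0, 0, 0], "jaw": 1}
    - {"xyz": [0.018, 0, 0], "twist": [0, 0, 0], "jaw": 1}
    - {"xyz": [0.022, 0, 0], "twist": [0, 0, 0], "jaw": 1}
    - {"xyz": [0.025, 0, 0], "twist": [0, 0, 0], "jaw": 1}
    - {"xyz": [0.028, 0, 0], "twist": [0, 0, 0], "jaw": 1}

```text
clock: 13.13
tcp_pos: [0.508, 0.0729, 0.1118]
orientation: [0.003, 0.655, 0.756, -0.001]
wrist_force: [1.0, -8.9, 5.3]
finger_gap: 0.0852
```

```bash
python3 -c "
from chk import *
where(); c=cam('top'); np.save('top8.npy',c,allow_pickle=True); rod(c)
u,v=map(int,proj(c,O+ex*.10+[0,0,.05])); print(u-50,v-25); cv2.imwrite('pics/crop8.png',cv2.resize(c['color'][v-25:v+25,u-60:u+60],(800,333),interpolation=cv2.INTER_CUBIC)[:,:,::-1])"
```

```text
t 13.13 stand x -39.7 y 3.4 z 111.8  Fx 9.0 Fy -0.3 Fz 5.3 gap 0.0852
orange 24 x 93.8 y -0.6; red 2 x 159.1 y -2.0; 296 193
```

View pics/crop8.png

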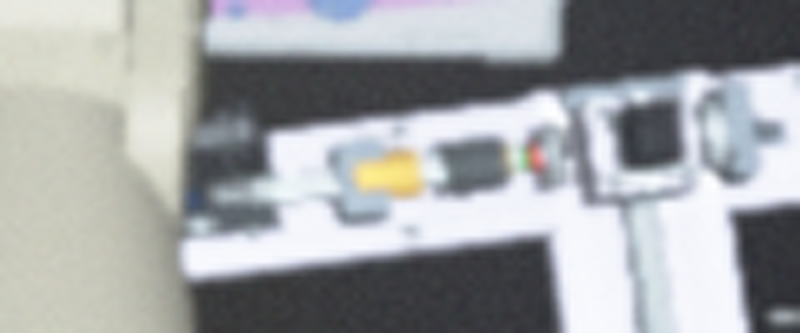

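The pad and barrel at crop (440-560,165) moved right by about 6 mm, and the cell is unchanged at (640,130). The finger works the trigger with 9 N. I'll finish this stroke and go on, keeping track of barrel and pad by profile.

Request:
servo_tool:
  targets:
    - {"xyz": [0.003, 0, 0], "twist": [0, 0, 0], "jaw": 1}
    - {"xyz": [0.005, 0, 0], "twist": [0, 0, 0], "jaw": 1}
    - {"xyz": [0.005, 0, 0], "twist": [0, 0, 0], "jaw": 1}

```text
clock: 13.43
tcp_pos: [0.5073, 0.0778, 0.1119]
orientation: [0.003, 0.655, 0.756, -0.0]
wrist_force: [0.6, -9.0, 4.5]
finger_gap: 0.0853
```

```bash
cat >> chk.py <<'E'
def prof(c,show=False):
    xs=np.arange(96,196,1.); ys=np.arange(-3,4,1.5); col=c["color"].astype(np.float32)
    uv=np.array([[proj(c,O+ex*x/1e3+ey*y/1e3+[0,0,.052]) for x in xs] for y in ys],np.float32)
    p=cv2.remap(col,uv[...,0],uv[...,1],cv2.INTER_LINEAR).mean(0); g=p.mean(1); r=p[:,0]-p[:,1:].mean(1); gr=p[:,1]-(p[:,0]+p[:,2])/2
    # barrel: dark run; edges at half level
    d=np.clip(150-g,0,None)*(xs<172)*(abs(r)<35); b=(d@xs)/d.sum()
    rr=np.clip(r-15,0,None)*(xs>125); gg=np.clip(gr-8,0,None)*(xs>125)
    print("barrel %.1f w %.0f  red %.1f sum %.0f  green %.1f sum %.0f"%(b,d.sum()/100,(rr@xs)/max(rr.sum(),1),rr.sum(),(gg@xs)/max(gg.sum(),1),gg.sum()))
    if show: print(np.c_[xs,p,r,gr][::2].astype(int).tolist())
E
python3 -c "
from chk import *
where()
for n in('top7','top8'): prof(np.load(n+'.npy',allow_pickle=True).item(),n=='top8')
c=cam('top'); np.save('top9.npy',c,allow_pickle=True); prof(c)"
```

```text
t 13.43 stand x -44.7 y 3.5 z 111.9  Fx 9.0 Fy -0.8 Fz 4.5 gap 0.0853
barrel 124.4 w 9  red 152.5 sum 259  green 145.9 sum 85
barrel 130.5 w 8  red 158.5 sum 255  green 152.0 sum 82
[[96, 245, 224, 130, 68, 36], [98, 244, 223, 130, 67, 35], [100, 243, 222, 133, 66, 33], [102, 242, 223, 150, 54, 26], [104, 239, 226, 175, 38, 18], [106, 235, 231, 211, 14, 8], [108, 233, 235, 230, 0, 3], [110, 230, 237, 239, -7, 1], [112, 224, 232, 237, -10, 1], [114, 203, 214, 220, -13, 2], [116, 172, 184, 190, -14, 2], [118, 136, 146, 151, -13, 2], [120, 114, 124, 129, -12, 3], [122, 105, 115, 120, -12, 2], [124, 105, 114, 120, -12, 1], [126, 105, 114, 120, -12, 1], [128, 105, 114, 120, -11, 1], [130, 107, 115, 122, -11, 1], [132, 108, 116, 123, -11, 0], [134, 106, 115, 122, -11, 0], [136, 106, 115, 122, -12, 1], [138, 108, 117, 123, -12, 1], [140, 112, 120, 124, -9, 2], [142, 127, 131, 129, -3, 2], [144, 149, 149, 141, 3, 4], [146, 181, 183, 170, 4, 7], [148, 199, 208, 195, -2, 10], [150, 205, 224, 212, -12, 14], [152, 181, 209, 184, -15, 25], [154, 170, 181, 150, 4, 20], [156, 175, 146, 118, 42, 0], [158, 195, 139, 128, 61, -22], [160, 205, 147, 149, 57, -29], [162, 201, 172, 178, 25, -17], [164, 192, 185, 193, 2, -7], [166, 186, 195, 203, -12, 0], [168, 186, 198, 205, -15, 2], [170, 170, 180, 188, -13, 0], [172, 151, 158, 166, -10, 0], [174, 146, 151, 160, -9, -2], [176, 137, 141, 152, -8, -3], [178, 128, 132, 144, -9, -3], [180, 121, 125, 136, -9, -3], [182, 139, 143, 156, -9, -4], [184, 178, 181, 197, -11, -6], [186, 215, 218, 229, -8, -4], [188, 237, 239, 248, -6, -3], [190, 241, 242, 249, -5, -2], [192, 232, 233, 243, -6, -3], [194, 208, 211, 223, -8, -4]]
barrel 133.9 w 8  red 162.5 sum 310  green 155.6 sum 90
```

Request:
servo_tool:
  targets:
    - {"xyz": [-0.01, 0, 0], "twist": [0, 0, 0], "jaw": 1}
    - {"xyz": [-0.02, 0, 0], "twist": [0, 0, 0], "jaw": 1}
    - {"xyz": [-0.028, 0, 0], "twist": [0, 0, 0], "jaw": 1}
    - {"xyz": [-0.03, 0, 0], "twist": [0, 0, 0], "jaw": 1}
    - {"xyz": [-0.03, 0, 0], "twist": [0, 0, 0], "jaw": 1}

```text
clock: 13.9
tcp_pos: [0.5098, 0.0492, 0.1099]
orientation: [-0.0, 0.655, 0.756, 0.0]
wrist_force: [-0.8, 0.4, 0.6]
finger_gap: 0.085
```

```bash
python3 -c "
from chk import *
where(); prof(cam('top'))"
```

```text
t 13.90 stand x -16.0 y 1.7 z 109.9  Fx -0.5 Fy -0.8 Fz 0.6 gap 0.0850
barrel 133.7 w 8  red 161.6 sum 251  green 155.4 sum 68
```

Request:
servo_tool:
  targets:
    - {"xyz": [0.005, 0, 0], "twist": [0, 0, 0], "jaw": 1}
    - {"xyz": [0.01, 0, 0], "twist": [0, 0, 0], "jaw": 1}
    - {"xyz": [0.015, 0, 0], "twist": [0, 0, 0], "jaw": 1}
    - {"xyz": [0.02, 0, 0], "twist": [0, 0, 0], "jaw": 1}
    - {"xyz": [0.024, 0, 0], "twist": [0, 0, 0], "jaw": 1}
    - {"xyz": [0.028, 0, 0], "twist": [0, 0, 0], "jaw": 1}
    - {"xyz": [0.03, 0, 0], "twist": [0, 0, 0], "jaw": 1}
    - {"xyz": [0.03, 0, 0], "twist": [0, 0, 0], "jaw": 1}

```text
clock: 14.62
tcp_pos: [0.5062, 0.0779, 0.1109]
orientation: [0.003, 0.655, 0.756, -0.002]
wrist_force: [-0.1, -9.8, 4.2]
finger_gap: 0.0856
```

```bash
python3 -c "
from chk import *
where(); prof(cam('top'))"
```

```text
t 14.62 stand x -44.9 y 2.4 z 110.9  Fx 9.6 Fy -1.6 Fz 4.2 gap 0.0856
barrel 141.6 w 9  red 170.3 sum 287  green 164.5 sum 51
```

Request:
servo_tool:
  targets:
    - {"xyz": [-0.01, 0, 0], "twist": [0, 0, 0], "jaw": 1}
    - {"xyz": [-0.02, 0, 0], "twist": [0, 0, 0], "jaw": 1}
    - {"xyz": [-0.028, 0, 0], "twist": [0, 0, 0], "jaw": 1}
    - {"xyz": [-0.03, 0, 0], "twist": [0, 0, 0], "jaw": 1}
    - {"xyz": [-0.03, 0, 0], "twist": [0, 0, 0], "jaw": 1}
    - {"xyz": [-0.022, 0, 0], "twist": [0, 0, 0], "jaw": 1}
    - {"xyz": [-0.015, 0, 0], "twist": [0, 0, 0], "jaw": 1}
    - {"xyz": [-0.01, 0, 0], "twist": [0, 0, 0], "jaw": 1}
    - {"xyz": [-0.005, 0, 0], "twist": [0, 0, 0], "jaw": 1}
    - {"xyz": [-0.002, 0, 0], "twist": [0, 0, 0], "jaw": 1}
    - {"xyz": [0, 0, 0], "twist": [0, 0, 0], "jaw": 1}
    - {"xyz": [0, 0, 0], "twist": [0, 0, 0], "jaw": 1}

```text
clock: 15.67
tcp_pos: [0.5063, 0.0766, 0.1109]
orientation: [0.004, 0.655, 0.756, -0.003]
wrist_force: [-0.1, -16.3, 4.2]
finger_gap: 0.0854
```

```bash
python3 -c "
from chk import *
where(); prof(cam('top'))"
```

```text
t 15.67 stand x -43.7 y 2.3 z 110.9  Fx 16.1 Fy -2.5 Fz 4.2 gap 0.0854
barrel 150.0 w 9  red 171.6 sum 383  green 165.3 sum 73
```

The pad has met the cell: red stays at 171.6 while the barrel went on, and the trigger force rose to 16 N. Red-to-barrel distance gives about 6.7 mm and the force about 5.3 mm, so it is already in the green. I'll take one close look before deciding.

```bash
python3 -c "
from chk import *
c=cam('top'); c2=cam('top'); c['color']=((c['color'].astype(float)+c2['color'])/2).astype(np.uint8); prof(c,True); where()
t7=np.load('top7.npy',allow_pickle=True).item()
Q=st((pts(c)+pts(c2))/2); m=(abs(Q[...,0]-207)<40)&(abs(Q[...,1])<60); g=Q[m&(Q[...,2]>86)&(Q[...,2]<118)]; print('grip',len(g),np.median(g,0),np.percentile(g,[3,97],axis=0))
A=[cv2.resize(k['color'][203:228,345:405],(800,290),interpolation=cv2.INTER_CUBIC) for k in(t7,c)]
cv2.imwrite('pics/crop9.png',np.vstack(A)[:,:,::-1])"
```

```text
barrel 150.0 w 10  red 171.6 sum 381  green 165.3 sum 71
[[96, 245, 224, 130, 68, 36], [98, 244, 223, 131, 67, 35], [100, 243, 222, 134, 65, 33], [102, 241, 223, 150, 54, 27], [104, 239, 226, 175, 38, 18], [106, 235, 231, 210, 14, 8], [108, 234, 237, 231, 0, 4], [110, 235, 241, 243, -7, 2], [112, 236, 243, 246, -8, 1], [114, 237, 244, 247, -8, 2], [116, 237, 245, 247, -9, 2], [118, 237, 244, 247, -9, 2], [120, 236, 243, 247, -8, 2], [122, 235, 242, 246, -8, 1], [124, 233, 241, 245, -9, 2], [126, 230, 239, 243, -10, 2], [128, 226, 236, 240, -11, 2], [130, 216, 226, 232, -13, 2], [132, 194, 205, 212, -14, 1], [134, 156, 167, 174, -14, 1], [136, 127, 137, 144, -12, 1], [138, 108, 117, 123, -12, 1], [140, 106, 115, 120, -11, 1], [142, 105, 114, 120, -11, 1], [144, 105, 114, 120, -12, 1], [146, 105, 113, 120, -11, 0], [148, 105, 114, 121, -12, 1], [150, 105, 114, 121, -12, 1], [152, 105, 115, 121, -12, 1], [154, 106, 115, 122, -12, 1], [156, 107, 115, 122, -11, 0], [158, 109, 117, 122, -10, 2], [160, 115, 123, 121, -6, 4], [162, 127, 135, 122, -1, 10], [164, 139, 148, 117, 6, 19], [166, 152, 156, 113, 17, 23], [168, 162, 148, 104, 36, 14], [170, 183, 133, 107, 63, -12], [172, 200, 123, 118, 79, -35], [174, 196, 136, 140, 57, -31], [176, 189, 158, 165, 26, -18], [178, 182, 182, 190, -3, -4], [180, 188, 197, 204, -12, 0], [182, 185, 195, 205, -15, 0], [184, 181, 188, 202, -13, -3], [186, 206, 210, 223, -10, -4], [188, 227, 230, 240, -7, -3], [190, 238, 240, 248, -5, -3], [192, 234, 236, 245, -6, -3], [194, 216, 219, 231, -8, -4]]
t 15.82 stand x -43.6 y 2.4 z 110.9  Fx 15.3 Fy -1.7 Fz 4.3 gap 0.0854
grip 88 [208.0703  -2.7024 107.0317] [[197.8044 -15.9268  88.4579]
 [219.7888  10.9038 111.7736]]
```

View pics/crop9.png

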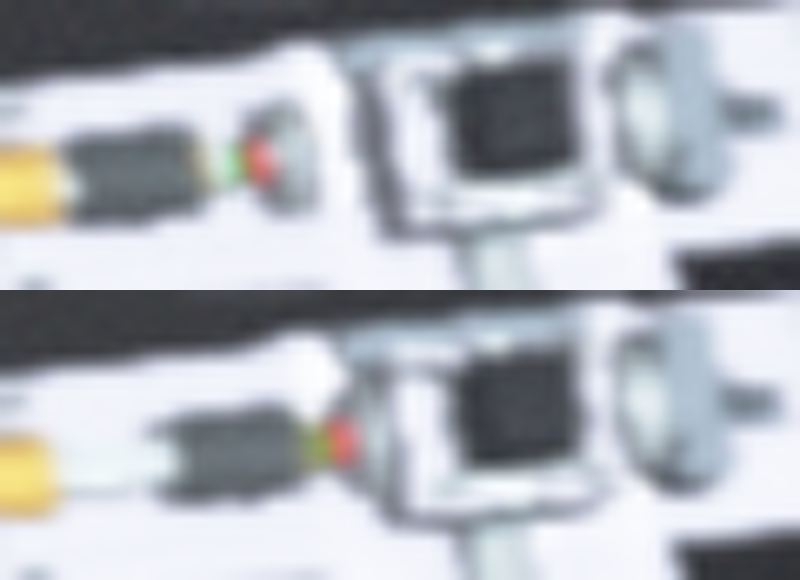

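In the second frame the white band has sunk and part of the green, at (305-330,440), still shows before the red. Using the barrel's rear edge, the spring is in by about 4.4-5 mm. The barrel centroid was biased by the darker front. I'll squeeze about 1 mm more of rod to reach mid-green.

Request:
servo_tool:
  targets:
    - {"xyz": [0.001, 0, 0], "twist": [0, 0, 0], "jaw": 1}
    - {"xyz": [0.002, 0, 0], "twist": [0, 0, 0], "jaw": 1}
    - {"xyz": [0.002, 0, 0], "twist": [0, 0, 0], "jaw": 1}
    - {"xyz": [0.002, 0, 0], "twist": [0, 0, 0], "jaw": 1}

```text
clock: 16.15
tcp_pos: [0.5061, 0.0778, 0.1108]
orientation: [0.004, 0.655, 0.755, -0.003]
wrist_force: [0.3, -17.7, 3.8]
finger_gap: 0.0857
```

```bash
cat >> chk.py <<'E'
def comp(c):
    xs=np.arange(100,196,.25); ys=np.arange(-3,4,1.5); col=c["color"].astype(np.float32)
    uv=np.array([[proj(c,O+ex*x/1e3+ey*y/1e3+[0,0,.052]) for x in xs] for y in ys],np.float32)
    p=cv2.remap(col,uv[...,0],uv[...,1],cv2.INTER_LINEAR).mean(0); g=p.mean(1); r=p[:,0]-p[:,1:].mean(1)
    e=xs[np.argmax((g<165)&(xs>106))]; w=np.clip(r-30,0,None)*(xs>130); print("rear edge %.2f red %.2f diff %.2f"%(e,(w@xs)/w.sum(),(w@xs)/w.sum()-e))
E
python3 -c "
from chk import *
where(); 
for n in('top0','top7','top8','top9'): comp(np.load(n+'.npy',allow_pickle=True).item())
for i in range(3): c=cam('top'); comp(c)
prof(c); where()"
```

```text
t 16.15 stand x -44.9 y 2.3 z 110.8  Fx 17.5 Fy -2.3 Fz 3.8 gap 0.0857
rear edge 110.00 red 152.53 diff 42.53
rear edge 110.25 red 152.53 diff 42.28
rear edge 117.00 red 158.53 diff 41.53
rear edge 120.50 red 162.44 diff 41.94
rear edge 135.25 red 171.61 diff 36.36
rear edge 135.25 red 171.65 diff 36.40
rear edge 135.25 red 171.68 diff 36.43
barrel 150.5 w 9  red 171.5 sum 398  green 165.6 sum 51
t 16.30 stand x -44.9 y 2.4 z 110.8  Fx 18.1 Fy -0.6 Fz 4.1 gap 0.0855
```

The red-to-barrel-rear distance fell from 42.1 to 36.4 mm, so the spring is in about 5.7 mm. The force agrees, at about 6-6.5 mm, which is mid-green. I'll hold, check that it's steady, and hand in.

Request:
servo_tool:
  targets:
    - {"xyz": [0, 0, 0], "twist": [0, 0, 0], "jaw": 1}
    - {"xyz": [0, 0, 0], "twist": [0, 0, 0], "jaw": 1}
    - {"xyz": [0, 0, 0], "twist": [0, 0, 0], "jaw": 1}
    - {"xyz": [0, 0, 0], "twist": [0, 0, 0], "jaw": 1}

```text
clock: 16.63
tcp_pos: [0.5061, 0.0778, 0.1108]
orientation: [0.004, 0.655, 0.755, -0.003]
wrist_force: [0.5, -17.1, 4.4]
finger_gap: 0.0853
```

```bash
python3 -c "
from chk import *
where(); c=cam('top'); comp(c); Q=st(pts(c)); m=(abs(Q[...,0]-207)<40)&(abs(Q[...,1])<60); g=Q[m&(Q[...,2]>86)&(Q[...,2]<118)]; print('grip',np.median(g,0)); where(); print(env.hand_in())"
```

```text
t 16.63 stand x -44.8 y 2.4 z 110.8  Fx 16.9 Fy -2.0 Fz 4.4 gap 0.0853
rear edge 135.25 red 171.66 diff 36.41
grip [208.2736  -2.9409 106.6463]
t 16.68 stand x -44.9 y 2.4 z 110.9  Fx 17.6 Fy -2.6 Fz 4.1 gap 0.0856
the job is handed in; nothing more can be done
None
```

I docked the flow cell on the rail and let go of it. I then pumped the trigger, and three strokes brought the pad against the cell. I handed in at 16.7 s with a finger still holding the trigger squeezed (about 17 N, standing still).

**Cell position:** the grip is 0.5–1 mm from the seat I measured along the rail, at the right height. I could not read the detent. I judged the cell home from the block's position against the stop plate, and from a push that levelled off near 9 N while the fingers slipped several mm along the grip.

**Pad spring:** the top view gives about 5.7 mm pressed in, and the trigger force suggests 5.6–6.7 mm; both are in the green band, near its middle. An earlier estimate from the barrel's centroid read about 2 mm higher. I dropped it because the darker front of the barrel biased it.

**Bystanders:** I made no deliberate contact with the other things on the bench, but I did not measure their positions again at the end.

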